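Turn the practice board over inside the surgical skills trainer

ROBOT

A 6-joint arm with a two-finger parallel gripper is mounted at the origin on the work surface. World frame = base frame: x ahead of the robot, y to its left, z up, the work surface at z = 0. Lengths are in m, angles in degrees, forces in N, time in s.
With the tool pointing down it reaches from about 0.35 to 0.875 m from the base axis. Payload 4.2 kg.
Tool frame: the origin (TCP) lies at the very end of the fingers, on their centre line; the grasp point (between the pads) lies 19 mm behind it; z points along the fingers, x is the direction in which the jaws open and shut, and the axes are right-handed (so a half turn about z gives the same grasp; the last joint's range is limited). The gripper opens to 87 mm and grips with 3 to 60 N. Pads are 19 mm wide; open, the fingers measure 117 mm over their backs; the gripper's body (75 mm by 190 mm) begins 51 mm behind the grasp point.
Start: joints at [-48.954, 22.042, 0.453, 0, -68.411, -14.817], TCP at [0.276, -0.561, 0.223] pointing down, gripper open.
Joint ranges: [-179.83, 179.83], [-69.29, 118.12], [-61.27, 80.66], [-181.25, 117.63], [-171.15, -9.14], [-177.46, 177.46]. Speed limits (degrees/s): [159.86, 159.86, 180, 180, 180, 180].

INTERFACE

Orientations are given as a 3x3 rotation matrix whose columns are the frame's x, y, z axes.
In Python, from station import r gives the robot as it stands.
- The arm moves only by the shell command python3 -m jog 'ROWS' [OPENING]. ROWS is JSON, a list of rows, each a list of 2 entries, a list of its own where there are three numbers: the shift along the tool's x, y, z in m, then the turn, a rotation vector about the tool's x, y, z in units of 5 degrees (1.0 is 5 degrees). A call has exactly 10 rows; each row is the pose to reach, as a shift and turn from the pose commanded when the call began, along the tool's axes at that moment; what a row does not reach only later rows make up. A row lasts 1/12 s, in which the tool goes at most 41.7 mm and 7.16 degrees, less where a joint would pass 70% of its speed; a pose out of reach is approached as far as the arm can. A call with a gripper value outside its range is refused whole. OPENING is the finger opening in m, from 0 to 0.087, set as the call begins (- or left out, the last holds). The fingers move at their own pace and stop on an object; the grip force is fixed at half the most. Time passes only in rows, so rows that repeat a pose let the fingers close, or fill a call up. It gives the time, the measured TCP pose, the force and the opening at its end, in the units of the state.
- r.sense(): the state, without advancing time (a new reading comes with each control period).
- r.capture(name): name is "scene" or "top" or "wrist"; returns (picture, depth): 384x512x3 uint8, blue, green, red; 384x512 float32, m along the optical axis (not along the pixel's ray), 0 where there is no reading.
- r.calibration(name): a dict with "fx", "fy", "cx", "cy" (pixels), "R" (3x3) and "t" (3): a world point X has camera coordinates R X + t; the wrist camera has in their place "tool_from_camera" (4x4, takes a point from camera to tool coordinates, whose origin is the TCP and whose axes are the tool frame's). Camera axes: x right, y down, z forward; pixel columns grow to the right and rows downward; lengths in m; the calibration is good to about 2 mm. A picture is of the moment at which its call begins: read the wrist's pose just before it. calibration takes no time and is no camera call.
- r.finish_job(): hands the job in, once; it reports no verdict.
Trained networks look in the newest picture that a camera, given by its name, has taken for a name from the list of things; names that differ only in an ending like _2 or _b are one class to them, and where a whole thing is asked for, a point or a joint stands for the part that bears it (a point fixed in the world has none). Each returns a list of dicts, best first, with "confidence" (0 to 1); they miss things now and then, are a little off and sometimes report something else, mostly with a low value. They report only what shows in the picture. A call takes as long as a camera call. They do not tell look-alikes from the thing itself.
- r.cut_out(query, camera): "region" (384x512 bool, what is visible of it) and "uv" ([column, row] in pixels, amid what is visible of it).
The state is a dict: "time_s": time; "joints": joint angles; "joint_velocities": joint speeds; "effort": joint torques, N m; "tcp_pos": TCP position; "ee_rot": TCP orientation; "wrist_force": force on the tool from outside, world axes, zero at the start; "moment": the same for the moment, N m; "gripper_width": opening from 0.0 (shut) to 1.0 (fully open).
Only numpy, scipy, OpenCV 4.12 (cv2) and the standard library are available. Lean on these libraries where they do the work, as an engineer would, in place of code of your own. Each camera call takes 0.05 s, during which the arm holds its last target.

TASK

The practice board lies face down on the base of the skills trainer, under its low clear shelf. Take it by its bar, turn it over so that the orange practice face is up, and leave it lying flat inside the marked rectangle with its bar pointing out of the open front as before. Keep the board under the shelf all the time, neither the board nor the robot may knock against the shelf, never let the board drop or fall over but set it down gently, and leave the case, the tape roll and the plank where they are.

Things in the scene. Friction and masses are not known exactly. Their poses are not given: they have to be found in the camera images.
- trainer: Fixed white skills trainer, open at the front and at all sides. Origin: centre of its underside on the table; x axis runs from its open front (towards the robot) to its back, y to its left, z up. Base slab 200 (x) by 320 (y) by 50 mm high, x from -100 to +100. Four 16 mm square posts, at x = -78 and +88, y = +-148 mm, carry the clear shelf.
- canopy: The clear low shelf of the trainer (fixed to it): 190 by 320 mm, 10 mm thick, x from -90 to +100 mm of the trainer's frame; its underside is 160 mm above the table, so 110 mm above the base slab. Origin: on its underside, above the trainer's origin; axes as the trainer's.
- bay (a point): Centre of the rectangle marked by black lines (138 by 108 mm between the lines' centres) on top of the base slab, 50 mm above the table, 30 mm in front of the trainer's origin. Axes as the trainer's.
- board: Loose blue block 110 (x) by 80 (y) by 26 mm (z), 0.16 kg (varies). ORIGIN AT ITS CENTRE: 13 mm above the slab lying flat, 40 mm standing on a long side (stable). z points out of the plain grey back: up at the start, down at the end; orange striped face on the -z side. A round black bar, 14 mm thick, sticks out 85 mm from the middle of its -x end towards the robot, past slab and shelf.
- bar (a point): Point on the axis of the board's bar, 60 mm in front of the block (115 mm from the board's origin along its -x), 25 mm short of the bar's free end: a good place to grip. Axes as the board's.
- case: Bystander: small green plastic case 85 by 110 by 45 mm high. Origin: centre of its underside.
- tape: Bystander: blue tape roll lying flat, 84 mm across, 20 mm high. Origin: centre of its underside.
- plank: Bystander: wooden offcut 200 by 75 by 36 mm high. Origin: centre of its underside.
Not all that is in view belongs to the job. Of the things that look like the board, the smallest one is meant.

How it is judged:
By the outcome, as a careful person would: the job done as asked, in the order asked, and still so for the second after the job is handed in, with the robot touching nothing.
It also fails if it takes over 59 s, if anything falls off the work surface, if the arm or the gripper's body presses on something with over 40 N, if the wrist force passes 120 N, or if a joint passes its speed limit or range.

## Working session

There is one attempt and no reset: what is moved stays moved. The work goes in short steps, Python scripts to look and compute and a shell command to move; the robot and the scene stay as the last step left them, time stands still between calls to the robot, and variables do not carry over. Pictures are saved under pics/ and viewed, and the job is handed in when it is done.

```bash
ls; mkdir -p pics
python3 - <<'E'
from station import r
import cv2,numpy as np
s=r.sense(); print({k:np.round(v,3).tolist() for k,v in s.items()})
for n in ("scene","top"):
    p,d=r.capture(n); cv2.imwrite(f"pics/{n}0.png",p); np.save(f"pics/{n}0.npy",d)
    c=r.calibration(n); print(n,{k:np.round(v,3).tolist() for k,v in c.items()})
E
```

```text
pics
{'time_s': 0.0, 'joints': [-48.953, 22.09, 0.38, -0.03, -68.411, -14.818], 'joint_velocities': [0.043, -0.012, 0.004, 0.049, 0.086, -0.1], 'effort': [0.001, -39.067, 18.74, 4.22, 0.011, -0.0], 'tcp_pos': [0.276, -0.56, 0.221], 'ee_rot': [[-0.442, 0.897, -0.001], [0.897, 0.442, 0.002], [0.002, -0.0, -1.0]], 'wrist_force': [-0.364, 0.121, -0.154], 'moment': [0.038, -0.027, -0.062], 'gripper_width': 1.001}
scene {'fx': 472.399, 'fy': 472.399, 'cx': 248.055, 'cy': 188.895, 'R': [[-0.124, 0.992, 0.008], [0.659, 0.088, -0.747], [-0.742, -0.088, -0.665]], 't': [0.051, -0.264, 2.144]}
top {'fx': 386.339, 'fy': 386.339, 'cx': 261.543, 'cy': 198.092, 'R': [[0.003, -1.0, 0.011], [-0.997, -0.004, -0.071], [0.071, -0.011, -0.997]], 't': [0.013, 0.514, 1.412]}
```

View pics/scene0.png

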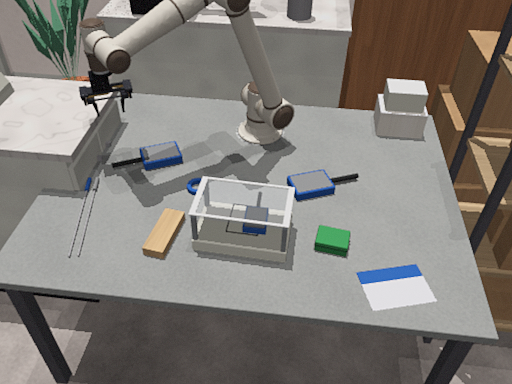

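View pics/top0.png

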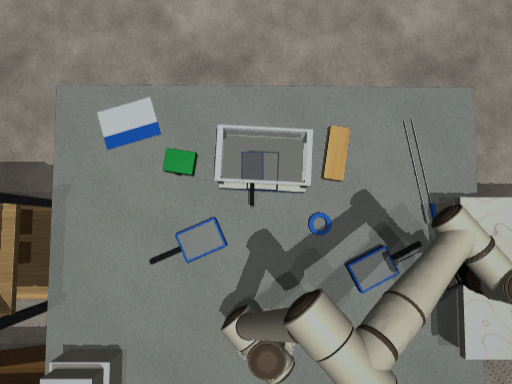

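Run:
```python
import cv2,numpy as np
a=cv2.imread("pics/top0.png")[110:215,200:330]; b=cv2.imread("pics/scene0.png")[165:270,175:305]
cv2.imwrite("pics/crop0.png",np.vstack([cv2.resize(a,None,fx=5,fy=5,interpolation=cv2.INTER_CUBIC)])[:,:])
cv2.imwrite("pics/crop1.png",cv2.resize(b,None,fx=5,fy=5,interpolation=cv2.INTER_CUBIC))
```

```text
(no output)
```

View pics/crop0.png

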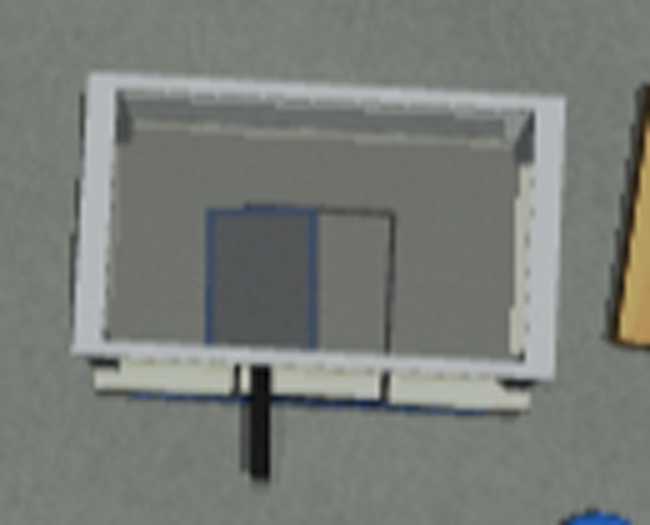

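View pics/crop1.png

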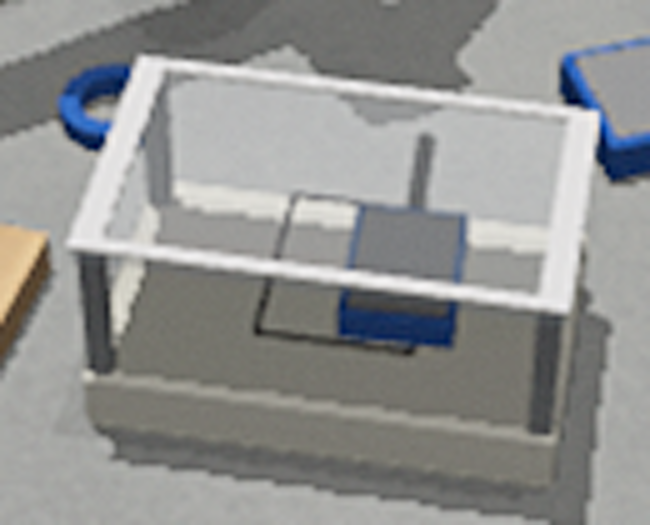

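```bash
cat > h.py <<'E'
from station import r
import cv2,numpy as np
def ray(cam,uv,z,pose=None):
    """intersect pixel ray with plane z"""
    c=r.calibration(cam); d=np.array([(uv[0]-c['cx'])/c['fx'],(uv[1]-c['cy'])/c['fy'],1.])
    if cam=='wrist':
        T=np.array(c['tool_from_camera']); p,R=pose
        o=R@T[:3,3]+p; w=R@T[:3,:3]@d
    else:
        R=np.array(c['R']);t=np.array(c['t']); o=-R.T@t; w=R.T@d
    return o+w*(z-o[2])/w[2]
E
python3 - <<'E'
from h import *
f=lambda x,y:((x+.5)/5-.5+200,(y+.5)/5-.5+110)
print("canopy top z=.17");P=[]
for p in [(90,73),(565,97),(553,380),(73,353)]:
    q=ray('top',f(*p),.17);P.append(q);print(q.round(4))
P=np.array(P);print("c",P.mean(0),[np.linalg.norm(P[i]-P[i-1]).round(3) for i in range(4)])
for n,p,z in [("slab FL",(93,390),.05),("slab FR",(530,408),.05),("bay BR",(393,212),.05),("bay FR",(384,402),.05),("bay FL",(238,392),.05),("boardBL",(207,210),.076),("boardBR",(317,212),.076),("bar tip",(260,480),.063),("bar mid",(260,390),.063)]:
    print(n,ray('top',f(*p),z).round(4))
d=np.load('pics/top0.npy'); 
for n,p in [("board",(260,270)),("slab",(450,270)),("bar",(260,440)),("frame",(320,365))]:
    u,v=f(*p); print(n,d[int(round(v)),int(round(u))])
print({k:np.array(v).round(3).tolist() for k,v in r.calibration('wrist').items()})
E
```

```text
canopy top z=.17
[0.7508 0.1643 0.17  ]
[ 0.7364 -0.1542  0.17  ]
[ 0.5456 -0.1451  0.17  ]
[0.5621 0.1734 0.17  ]
c [0.64873343 0.0096048  0.17      ] [np.float64(0.189), np.float64(0.319), np.float64(0.191), np.float64(0.319)]
slab FL [0.5493 0.1721 0.05  ]
slab FR [ 0.5376 -0.1447  0.05  ]
bay BR [ 0.6808 -0.0452  0.05  ]
bay FR [ 0.5415 -0.0387  0.05  ]
bay FL [0.5483 0.0672 0.05  ]
boardBL [0.6766 0.0894 0.076 ]
boardBR [0.6755 0.0106 0.076 ]
bar tip [0.4838 0.0507 0.063 ]
bar mid [0.5486 0.051  0.063 ]
board 1.2871299
slab 1.2901843
bar 1.3769242
frame 1.2813722
{'fx': 299.9, 'fy': 299.9, 'cx': 258.139, 'cy': 196.009, 'tool_from_camera': [[1.0, -0.001, 0.001, 0.0], [0.001, 0.968, 0.249, -0.068], [-0.001, -0.249, 0.968, -0.162], [0.0, 0.0, 0.0, 1.0]]}
```

```bash
cat > log.py <<'E'
from h import *
import json
s=r.sense(); d={k:np.array(v).tolist() for k,v in s.items()}
open('log.jsonl','a').write(json.dumps(d)+"\n")
print(round(float(s['time_s']),2),np.round(s['tcp_pos'],4),np.round(s['joints'],2),'F',np.round(s['wrist_force'],1),round(float(s['gripper_width']),3)); print(np.round(s['ee_rot'],3).tolist())
E
python3 log.py
python3 -m jog '[[[0.03,0.025,-0.006],[0.3,0.3,0.3]],[[0.06,0.05,-0.012],[0.6,0.6,0.6]],[[0.09,0.075,-0.018],[0.9,0.9,0.9]],[[0.12,0.1,-0.024],[1.2,1.2,1.2]],[[0.15,0.125,-0.03],[1.5,1.5,1.5]],[[0.18,0.15,-0.036],[1.8,1.8,1.8]],[[0.21,0.175,-0.042],[2.1,2.1,2.1]],[[0.24,0.2,-0.048],[2.4,2.4,2.4]],[[0.27,0.225,-0.054],[2.7,2.7,2.7]],[[0.3,0.25,-0.06],[3,3,3]]]' 0.087; python3 log.py
```

```text
0.1 [ 0.276  -0.5602  0.2216] [-4.895e+01  2.209e+01  3.900e-01 -2.000e-02 -6.841e+01 -1.481e+01] F [ 0.2 -0.2  0.5] 0.999
[[-0.442, 0.897, -0.001], [0.897, 0.442, 0.002], [0.002, -0.0, -1.0]]
time_s: 0.93
tcp_pos: [0.3678, -0.179, 0.2827]
ee_rot: [[-0.154, 0.933, -0.325], [0.963, 0.215, 0.161], [0.22, -0.289, -0.932]]
wrist_force: [0.8, -0.2, -0.4]
gripper_width: 0.996
0.93 [ 0.3678 -0.179   0.2827] [ -8.26  10.21  -7.91  -6.47 -92.19 -69.83] F [ 0.8 -0.2 -0.4] 0.996
[[-0.154, 0.933, -0.325], [0.963, 0.215, 0.161], [0.22, -0.289, -0.932]]
```

```bash
cat >> h.py <<'E'
from scipy.spatial.transform import Rotation as Ro
def rel(R0,p0,R1,p1):
    R0=np.array(R0)
    print('shift',(R0.T@(np.array(p1)-p0)).round(4),'turn',(Ro.from_matrix(R0.T@R1).as_rotvec(degrees=True)/5).round(3))
DOWN=np.array([[0,1,0],[1,0,0],[0,0,-1.]])
E
python3 - <<'E'
from h import *
s=r.sense(); rel(s['ee_rot'],s['tcp_pos'],DOWN,[.42,.05,.30])
E
```

```text
shift [0.2163 0.0929 0.0038] turn [-3.622 -2.248  2.174]
```

```bash
python3 -m jog '[[[0.03,0.013,0],[-0.5,-0.3,0.3]],[[0.06,0.026,0],[-1,-0.6,0.6]],[[0.09,0.039,0],[-1.5,-0.9,0.9]],[[0.12,0.052,0],[-2,-1.2,1.2]],[[0.15,0.065,0.003],[-2.5,-1.5,1.5]],[[0.18,0.078,0.003],[-3,-1.8,1.8]],[[0.21,0.093,0.004],[-3.62,-2.25,2.17]],[[0.216,0.093,0.004],[-3.62,-2.25,2.17]],[[0.216,0.093,0.004],[-3.62,-2.25,2.17]],[[0.216,0.093,0.004],[-3.62,-2.25,2.17]]]' ; python3 log.py
python3 - <<'E'
from h import *
p,d=r.capture('wrist'); cv2.imwrite('pics/w1.png',p); np.save('pics/w1.npy',d)
E
```

```text
time_s: 1.77
tcp_pos: [0.4195, 0.0479, 0.2993]
ee_rot: [[-0.003, 1.0, 0.001], [1.0, 0.003, -0.001], [-0.001, 0.001, -1.0]]
wrist_force: [0.1, 0.2, -0.7]
gripper_width: 1.001
1.77 [0.4195 0.0479 0.2993] [ 2.8800e+01 -1.4200e+00 -1.7910e+01  7.0000e-02 -7.3470e+01 -1.1865e+02] F [ 0.1  0.2 -0.7] 1.001
[[-0.003, 1.0, 0.001], [1.0, 0.003, -0.001], [-0.001, 0.001, -1.0]]
```

View pics/w1.png

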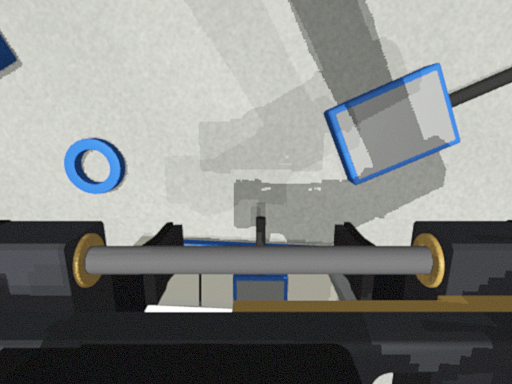

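Run:
```python
import cv2
a=cv2.imread("pics/w1.png")[195:315,150:360]; cv2.imwrite("pics/w1c.png",cv2.resize(a,None,fx=3.8,fy=3.8,interpolation=cv2.INTER_CUBIC))
```

```text
(no output)
```

View pics/w1c.png

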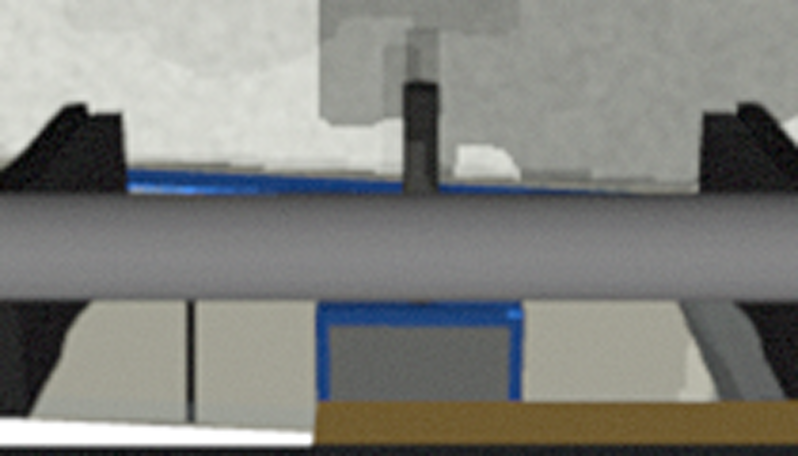

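Run:
```python
from h import *
s=r.sense();P=(np.array(s['tcp_pos']),np.array(s['ee_rot']))
f=lambda x,y:((x+.5)/3.8-.5+150,(y+.5)/3.8-.5+195)
for n,p,z in [("tipL",(403,83),.063),("tipR",(438,83),.063),("barL",(404,180),.063),("barR",(438,180),.063),("blockFL",(318,303),.076),("blockFR",(523,303),.076),("line",(190,350),.05),("line2",(190,415),.05)]:
    print(n,ray('wrist',f(*p),z,P).round(4))
```

```text
tipL [0.4835 0.0439 0.063 ]
tipR [0.4835 0.0568 0.063 ]
barL [0.5219 0.0442 0.063 ]
barR [0.5219 0.057  0.063 ]
blockFL [0.5658 0.0121 0.076 ]
blockFR [0.5658 0.0888 0.076 ]
line [ 0.6014 -0.0425  0.05  ]
line2 [ 0.6313 -0.044   0.05  ]
```

```bash
python3 -m jog '[[[0,0,0],[-1.2,0,0]],[[0,0,0],[-2.4,0,0]],[[0,0,0],[-3.6,0,0]],[[0,0,0],[-4.8,0,0]],[[0,0,0],[-6,0,0]],[[0,0,0],[-7.2,0,0]],[[0,0,0],[-8.4,0,0]],[[0,0,0],[-9,0,0]],[[0,0,0],[-9,0,0]],[[0,0,0],[-9,0,0]]]' ; python3 log.py
python3 - <<'E'
from h import *
p,d=r.capture('scene'); cv2.imwrite('pics/s2.png',p)
E
```

```text
time_s: 2.65
tcp_pos: [0.4257, 0.0514, 0.3124]
ee_rot: [[0.008, 0.711, 0.703], [1.0, -0.004, -0.008], [-0.003, 0.703, -0.711]]
wrist_force: [-0.0, -0.8, 0.3]
gripper_width: 0.997
2.65 [0.4257 0.0514 0.3124] [  32.58  -22.1   -61.2    64.86  -25.19 -177.33] F [-0.  -0.8  0.3] 0.997
[[0.008, 0.711, 0.703], [1.0, -0.004, -0.008], [-0.003, 0.703, -0.711]]
```

View pics/s2.png

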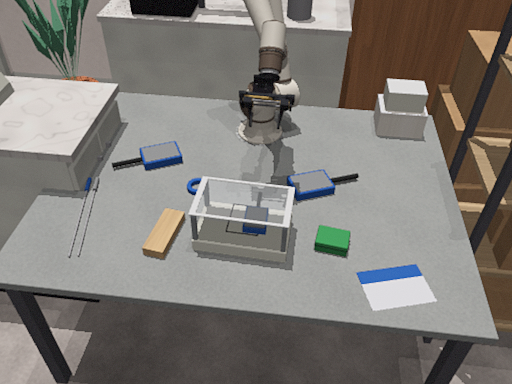

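```bash
cat > kin.py <<'E'
import numpy as np, json
from scipy.optimize import least_squares
from scipy.spatial.transform import Rotation as Ro
LO=np.array([-179.83,-69.29,-61.27,-181.25,-171.15,-9.14+0]);
LIM=np.array([[-179.83,179.83],[-69.29,118.12],[-61.27,80.66],[-181.25,117.63],[-171.15,-9.14],[-177.46,177.46]])
A=[(0,0,1),(0,1,0),(0,-1,0),(-1,0,0),(0,-1,0),(-1,0,0)]
R_TOOL0=None
def fk(P,j):
    h,a1,L2,a3,L3,d,D,off=P[:8]
    off=P[8:14]
    V=[(0,0,h),(a1,0,0),(0,0,L2),(L3,0,a3),(0,d,0),(D,0,0)]
    j=np.radians(np.array(j)+off); R=np.eye(3);p=np.zeros(3)
    R=R@Ro.from_rotvec(np.array(A[0])*j[0]).as_matrix(); p=p+R@np.array((a1,0,h))
    R=R@Ro.from_rotvec(np.array(A[1])*j[1]).as_matrix(); p=p+R@np.array((0,0,L2))
    R=R@Ro.from_rotvec(np.array(A[2])*j[2]).as_matrix(); p=p+R@np.array((0,0,a3))
    R=R@Ro.from_rotvec(np.array(A[3])*j[3]).as_matrix(); p=p+R@np.array((L3,d,0))
    R=R@Ro.from_rotvec(np.array(A[4])*j[4]).as_matrix(); p=p+R@np.array((0,0,P[7]))
    R=R@Ro.from_rotvec(np.array(A[5])*j[5]).as_matrix(); p=p+R@np.array((D,0,0))
    # tool: z=+x ; at j6=0,down (j5=-90): tool y azimuth=+90 -> y=+Y ; x = y cross z
    T=np.array([[0,0,1],[0,1,0],[-1,0,0]]).astype(float)
    return p,R@T
def fit():
    L=[json.loads(l) for l in open('log.jsonl')]
    def res(P):
        e=[]
        for s in L:
            p,R=fk(P,s['joints'])
            e+=list((p-s['tcp_pos'])*1000)+list(Ro.from_matrix(R.T@np.array(s['ee_rot'])).as_rotvec()*300)
        return np.array(e+list(P[8:14]*2)+[P[1]*30,P[3]*30,P[7]*30])
    P0=np.array([.25,0,.5,0,.5,-.15,.35,0]+[0]*6)
    so=least_squares(res,P0,x_scale=[.1]*8+[1]*6); return so.x,res(so.x)
def ik(P,p1,R1,j0):
    def res(j):
        p,R=fk(P,j); return np.r_[(p-p1)*1000,Ro.from_matrix(R.T@R1).as_rotvec()*300]
    s=least_squares(res,np.clip(j0,LIM[:,0]+.2,LIM[:,1]-.2),bounds=(LIM[:,0],LIM[:,1]),x_scale=10)
    return s.x,np.abs(s.fun).max()
if __name__=="__main__":
    P,e=fit(); np.save('P.npy',P); print(P.round(4)); print(e.round(1))
E
python3 kin.py
```

```text
[ 0.1606  0.      0.5649 -0.      0.4218 -0.1598  0.3065 -0.     -0.
 -0.     -0.     -0.      0.      0.    ]
[-0.  0.  0.  0. -0. -0.  0.  0.  0. -0. -0. -0. -0.  0. -0. -0. -0. -0.
 -0.  0. -0. -0. -0.  0. -0. -0. -0. -0.  0.  0.  0. -0. -0.]
```

```bash
cat > feas.py <<'E'
from kin import *
P=np.load('P.npy')
DOWN=np.array([[0,1,0],[1,0,0],[0,0,-1.]])
def Rt(phi,al,flip): 
    D=DOWN@np.diag([-1,-1,1.]) if flip else DOWN
    return Ro.from_euler('x',phi,degrees=True).as_matrix()@Ro.from_euler('y',-al,degrees=True).as_matrix()@D
rng=np.random.default_rng(0)
ST=[rng.uniform(LIM[:,0],LIM[:,1]) for _ in range(25)]+[np.array([29,0,-18,0,-73,-118.]),np.array([29,0,-18,0,-73,62.])]
def sols(g,R):
    out=[]
    for s in ST:
        j,e=ik(P,g+R[:,2]*.019,R,s)
        if e<.5 and not any(np.abs(j-o).max()<2 for o in out): out.append(j)
    return out
if __name__=="__main__":
    for al in (0,20,40,90):
        for z in (.063,.105):
            for fl in (0,1):
                for phi in ((-60,-45,0,45,60) if al<90 else (0,90)):
                    S=sols(np.array([.503,.05,z]),Rt(phi,al,fl))
                    print(al,z,fl,phi,[s.round(0).astype(int).tolist() for s in S])
E
time python3 feas.py
```

```text
0 0.063 0 -60 [[42, 40, -36, 43, -70, -169]]
0 0.063 0 -45 [[39, 34, -37, 40, -59, -163]]
0 0.063 0 0 [[24, 23, -29, 0, -38, -114]]
0 0.063 0 45 [[-6, 31, -12, -51, -65, -54]]
0 0.063 0 60 [[-13, 38, -9, -60, -77, -44]]
0 0.063 1 -60 [[42, 40, -36, 43, -70, 11]]
0 0.063 1 -45 [[39, 34, -37, 40, -59, 17]]
0 0.063 1 0 [[24, 23, -29, 0, -38, 66]]
0 0.063 1 45 [[-6, 31, -12, -51, -65, 126]]
0 0.063 1 60 [[-13, 38, -9, -60, -77, 136]]
0 0.105 0 -60 [[42, 37, -35, 42, -73, -166]]
0 0.105 0 -45 [[40, 30, -35, 38, -63, -159]]
0 0.105 0 0 [[24, 19, -27, 0, -44, -114]]
0 0.105 0 45 [[-6, 27, -11, -50, -68, -58]]
0 0.105 0 60 [[-13, 33, -8, -59, -79, -48]]
0 0.105 1 -60 [[42, 37, -35, 42, -73, 14]]
0 0.105 1 -45 [[40, 30, -35, 38, -63, 21]]
0 0.105 1 0 [[24, 19, -27, 0, -44, 66]]
0 0.105 1 45 [[-6, 27, -11, -50, -68, 122]]
0 0.105 1 60 [[-13, 33, -8, -59, -79, 132]]
20 0.063 0 -60 [[41, 36, -53, 71, -62, 170]]
20 0.063 0 -45 [[35, 29, -55, 77, -49, 169]]
20 0.063 0 0 []
20 0.063 0 45 [[-11, 26, -21, -68, -51, -37]]
20 0.063 0 60 [[-19, 34, -20, -75, -66, -29]]
20 0.063 1 -60 [[41, 36, -53, 71, 
[... 788 characters left out ...]
-39, -132, -9, -129]]
40 0.063 1 45 [[-21, 27, -32, -96, -48, 176]]
40 0.063 1 60 [[-27, 35, -31, -96, -63, 175]]
40 0.105 0 -60 []
40 0.105 0 -45 []
40 0.105 0 0 []
40 0.105 0 45 [[-19, 20, -31, -90, -46, -15]]
40 0.105 0 60 [[-25, 28, -31, -94, -61, -14]]
40 0.105 1 -60 []
40 0.105 1 -45 []
40 0.105 1 0 []
40 0.105 1 45 [[-19, 20, -31, -90, -46, 165]]
40 0.105 1 60 [[-25, 28, -31, -94, -61, 166]]
90 0.063 0 0 [[-24, 79, -60, -146, -134, 115]]
90 0.063 0 90 [[-24, 79, -60, -146, -134, 25]]
90 0.063 1 0 [[-24, 79, -60, -146, -134, -65]]
90 0.063 1 90 [[-24, 79, -60, -146, -134, -155]]
90 0.105 0 0 []
90 0.105 0 90 []
90 0.105 1 0 []
90 0.105 1 90 []
real	2m31.641s
user	2m25.978s
sys	0m0.189s
```

```bash
python3 - <<'E'
from h import *
for n,p in [("padBR",(227,243)),("padTR",(217,217)),("padTL",(177,234)),("tape top",(320,211)),("tape r",(309,223))]: print(n,ray('top',p,.03).round(3))
E
cat > plan.py <<'E'
import sys
from feas import *
from h import rel,r
# usage: plan gx gy gz phi yaw back [gx..]: prints rel from commanded pose; simple linear path check w/ ik
def pose(gx,gy,gz,phi,yaw=0,back=0):
    R=Ro.from_euler('z',yaw,degrees=True).as_matrix()@Rt(phi,0,0)
    return np.array([gx,gy,gz])+R[:,2]*(.019-back),R
if __name__=="__main__":
    a=list(map(float,sys.argv[1:])); p,R=pose(*a)
    s=r.sense(); rel(s['ee_rot'],s['tcp_pos'],R,p)
    j,e=ik(P,p,R,np.array(s['joints'])); print('joints',j.round(1),'err',round(e,2),'tcp',p.round(4)); 
    R0=np.array(s['ee_rot']); w=Ro.from_matrix(R0.T@R).as_rotvec()
    for k in range(1,11):
        pp=s['tcp_pos']+(p-s['tcp_pos'])*k/10; RR=R0@Ro.from_rotvec(w*k/10).as_matrix()
        j2,e2=ik(P,pp,RR,np.array(s['joints']) if k==1 else j2)
        if e2>1: print('path',k,e2,j2.round(0))
E
python3 plan.py .5 .0505 .063 -45 0 .1
```

```text
padBR [0.349 0.14  0.03 ]
padTR [0.443 0.177 0.03 ]
padTL [0.381 0.322 0.03 ]
tape top [ 0.467 -0.2    0.03 ]
tape r [ 0.423 -0.159  0.03 ]
shift [ 0.0577 -0.0812  0.188 ] turn [ 8.388 -8.471 -3.597]
joints [  46.3   30.2  -27.4   31.1  -71.2 -156.9] err 0.0 tcp [0.5    0.1078 0.1203]
```

```bash
python3 plan.py .5 .0505 .063 -40 0 .12
```

```text
shift [ 0.0654 -0.0672  0.1736] turn [ 8.493 -7.525 -3.211]
joints [  45.8   27.   -25.6   28.3  -70.8 -153.4] err 0.0 tcp [0.5    0.1154 0.1404]
```

```bash
python3 -m jog '[[[0.007,-0.007,0.019],[0.94,-0.84,-0.36]],[[0.014,-0.015,0.038],[1.89,-1.67,-0.71]],[[0.022,-0.022,0.058],[2.83,-2.51,-1.07]],[[0.029,-0.03,0.077],[3.77,-3.34,-1.43]],[[0.036,-0.037,0.096],[4.72,-4.18,-1.78]],[[0.044,-0.045,0.116],[5.66,-5.02,-2.14]],[[0.051,-0.052,0.135],[6.6,-5.85,-2.5]],[[0.058,-0.06,0.154],[7.55,-6.69,-2.85]],[[0.0654,-0.0672,0.1736],[8.49,-7.52,-3.21]],[[0.0654,-0.0672,0.1736],[8.49,-7.52,-3.21]]]' 0.045; python3 log.py;  python3 plan.py .5 .0505 .063 -40 0 0
python3 - <<'E'
from h import *
p,d=r.capture('wrist'); cv2.imwrite('pics/w3.png',p)
E
```

```text
time_s: 3.53
tcp_pos: [0.5006, 0.1201, 0.1278]
ee_rot: [[-0.014, 1.0, -0.012], [0.757, 0.002, -0.654], [-0.653, -0.018, -0.757]]
wrist_force: [0.3, -0.1, -2.3]
gripper_width: 0.523
3.53 [0.5006 0.1201 0.1278] [  46.08   28.7   -25.18   28.08  -70.81 -153.28] F [ 0.3 -0.1 -2.3] 0.523
[[-0.014, 1.0, -0.012], [0.757, 0.002, -0.654], [-0.653, -0.018, -0.757]]
shift [-0.0101  0.0007  0.1136] turn [-0.142  0.163  0.157]
joints [  38.4   31.5  -37.5   37.9  -55.1 -160. ] err 0.0 tcp [0.5    0.0383 0.0484]
```

View pics/w3.png

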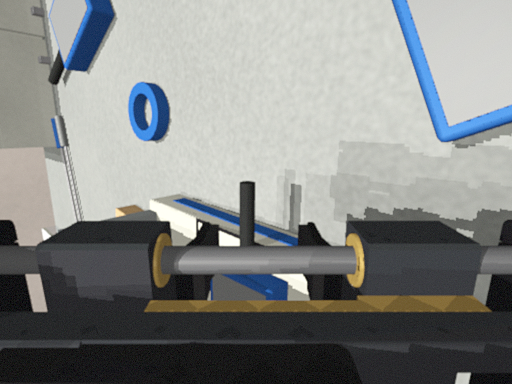

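```bash
python3 -m jog '[[[-0.005,0,0.01],[-0.07,0.08,0.08]],[[-0.01,0.0007,0.02],[-0.14,0.16,0.16]],[[-0.01,0.0007,0.035],[-0.14,0.16,0.16]],[[-0.01,0.0007,0.05],[-0.14,0.16,0.16]],[[-0.01,0.0007,0.065],[-0.14,0.16,0.16]],[[-0.01,0.0007,0.08],[-0.14,0.16,0.16]],[[-0.01,0.0007,0.09],[-0.14,0.16,0.16]],[[-0.01,0.0007,0.1],[-0.14,0.16,0.16]],[[-0.01,0.0007,0.11],[-0.14,0.16,0.16]],[[-0.01,0.0007,0.1136],[-0.14,0.16,0.16]]]' 0.045; python3 log.py;  python3 plan.py .5 .0505 .063 -40 0 0
python3 - <<'E'
from h import *
p,d=r.capture('wrist'); cv2.imwrite('pics/w4.png',p[150:330]);p,d=r.capture('scene'); cv2.imwrite('pics/s4.png',cv2.resize(p[130:280,160:360],None,fx=4,fy=4))
E
```

```text
time_s: 4.42
tcp_pos: [0.5, 0.0365, 0.0593]
ee_rot: [[0.01, 1.0, 0.015], [0.775, 0.002, -0.632], [-0.632, 0.018, -0.775]]
wrist_force: [-1.3, 0.2, 0.5]
gripper_width: 0.515
4.42 [0.5    0.0365 0.0593] [  38.21   29.88  -38.03   38.2   -54.88 -160.05] F [-1.3  0.2  0.5] 0.515
[[0.01, 1.0, 0.015], [0.775, 0.002, -0.632], [-0.632, 0.018, -0.775]]
shift [ 0.0082 -0.0002  0.0073] turn [ 0.172 -0.161 -0.118]
joints [  38.4   31.5  -37.5   37.9  -55.1 -160. ] err 0.0 tcp [0.5    0.0383 0.0484]
```

View pics/w4.png

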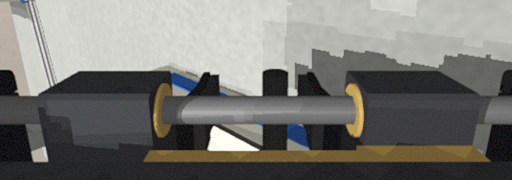

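View pics/s4.png

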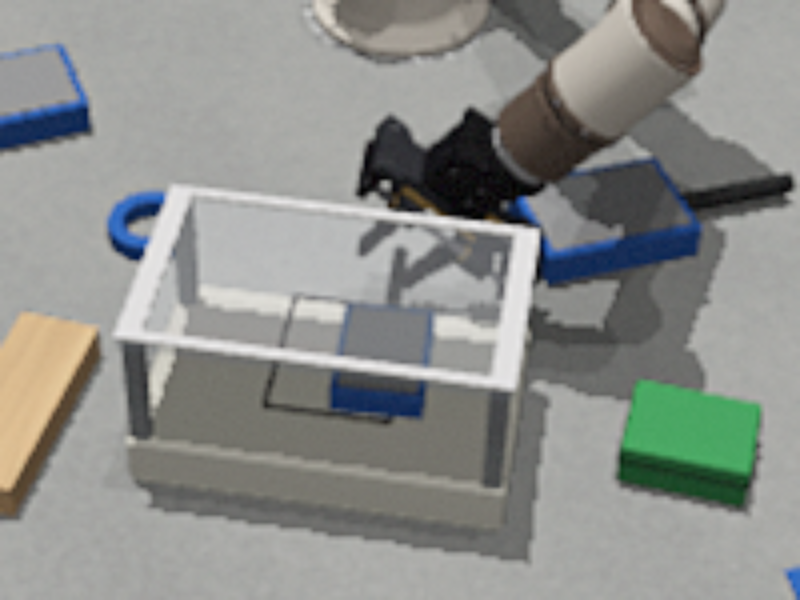

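```bash
python3 log.py;  python3 plan.py .5 .0505 .063 -40 0 0
```

```text
4.52 [0.5004 0.0371 0.0596] [  38.26   29.89  -37.94   38.18  -54.94 -160.  ] F [ 0.1 -0.   0.1] 0.517
[[0.01, 1.0, 0.016], [0.775, 0.002, -0.632], [-0.632, 0.018, -0.775]]
shift [ 0.0079 -0.0006  0.0079] turn [ 0.178 -0.158 -0.112]
joints [  38.4   31.5  -37.5   37.9  -55.1 -160. ] err 0.0 tcp [0.5    0.0383 0.0484]
```

```bash
python3 -m jog '[[[0.004,-0.0003,0.002],[0.09,-0.08,-0.06]],[[0.008,-0.0006,0.004],[0.18,-0.16,-0.11]],[[0.008,-0.0006,0.006],[0.18,-0.16,-0.11]],[[0.008,-0.0006,0.008],[0.18,-0.16,-0.11]],[[0.008,-0.0006,0.008],[0.18,-0.16,-0.11]],[[0.008,-0.0006,0.008],[0.18,-0.16,-0.11]],[[0.008,-0.0006,0.008],[0.18,-0.16,-0.11]],[[0.008,-0.0006,0.008],[0.18,-0.16,-0.11]],[[0.008,-0.0006,0.008],[0.18,-0.16,-0.11]],[[0.008,-0.0006,0.008],[0.18,-0.16,-0.11]]]' 0.045; python3 log.py;  python3 plan.py .5 .0505 .063 -40 0 0
python3 - <<'E'
from h import *
p,d=r.capture('wrist'); cv2.imwrite('pics/w5.png',cv2.resize(p[150:330,130:390],None,fx=3,fy=3))
E
```

```text
time_s: 5.35
tcp_pos: [0.5003, 0.039, 0.0486]
ee_rot: [[0.0, 1.0, 0.001], [0.766, 0.001, -0.642], [-0.642, 0.001, -0.766]]
wrist_force: [0.1, 0.1, 0.9]
gripper_width: 0.518
5.35 [0.5003 0.039  0.0486] [  38.43   31.54  -37.46   37.92  -55.06 -160.02] F [0.1 0.1 0.9] 0.518
[[0.0, 1.0, 0.001], [0.766, 0.001, -0.642], [-0.642, 0.001, -0.766]]
shift [-0.0004 -0.0003  0.0006] turn [ 0.011 -0.006 -0.001]
joints [  38.4   31.5  -37.5   37.9  -55.1 -160. ] err 0.0 tcp [0.5    0.0383 0.0484]
```

View pics/w5.png

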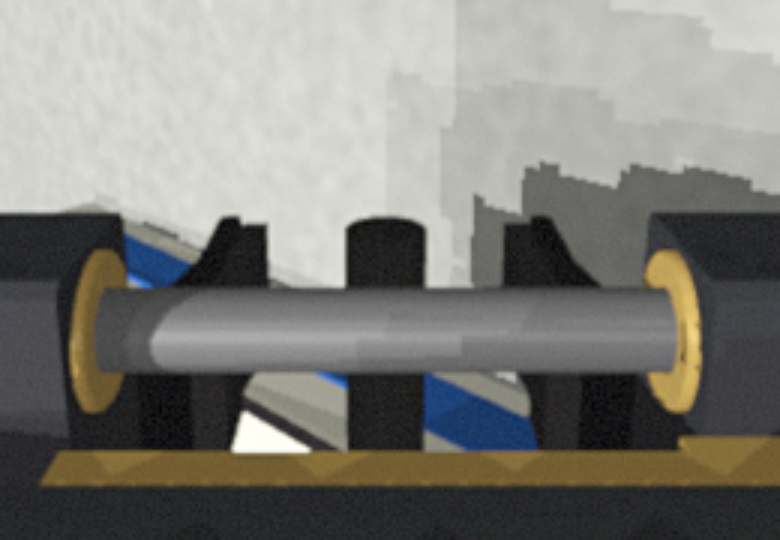

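```bash
python3 -m jog '[[[0,0,0],[0,0,0]],[[0,0,0],[0,0,0]],[[0,0,0],[0,0,0]],[[0,0,0],[0,0,0]],[[0,0,0],[0,0,0]],[[0,0,0],[0,0,0]],[[0,0,0],[0,0,0]],[[0,0,0],[0,0,0]],[[0,0,0],[0,0,0]],[[0,0,0],[0,0,0]]]' 0; python3 log.py;  python3 plan.py .499 .0505 .107 -40 0 0
```

```text
time_s: 6.23
tcp_pos: [0.5003, 0.0389, 0.0486]
ee_rot: [[-0.0, 1.0, 0.001], [0.766, 0.001, -0.643], [-0.643, 0.001, -0.766]]
wrist_force: [0.8, -0.1, 1.1]
gripper_width: 0.148
6.23 [0.5003 0.0389 0.0486] [  38.43   31.55  -37.47   37.92  -55.07 -160.03] F [ 0.8 -0.1  1.1] 0.148
[[-0.0, 1.0, 0.001], [0.766, 0.001, -0.643], [-0.643, 0.001, -0.766]]
shift [-0.0287 -0.0013 -0.0332] turn [ 0.01  -0.002  0.   ]
joints [  38.9   27.6  -35.3   35.2  -60.1 -155.9] err 0.0 tcp [0.499  0.0383 0.0924]
```

```bash
python3 -m jog '[[[-0.002,0,-0.0023],[0,0,0]],[[-0.005,0,-0.006],[0,0,0]],[[-0.009,0,-0.0107],[0,0,0]],[[-0.013,0,-0.0155],[0,0,0]],[[-0.017,0,-0.0203],[0,0,0]],[[-0.021,0,-0.025],[0,0,0]],[[-0.025,0,-0.0298],[0,0,0]],[[-0.027,0,-0.032],[0,0,0]],[[-0.027,0,-0.032],[0,0,0]],[[-0.027,0,-0.032],[0,0,0]]]' 0; python3 log.py
python3 - <<'E'
from h import *
p,d=r.capture('scene'); cv2.imwrite('pics/s6.png',cv2.resize(p[150:270,170:320],None,fx=5,fy=5,interpolation=cv2.INTER_CUBIC))
E
```

```text
time_s: 7.07
tcp_pos: [0.5003, 0.0389, 0.0905]
ee_rot: [[0.0, 1.0, 0.001], [0.767, 0.001, -0.642], [-0.642, 0.001, -0.767]]
wrist_force: [-0.2, -0.7, -1.0]
gripper_width: 0.153
7.07 [0.5003 0.0389 0.0905] [  38.87   27.87  -35.28   35.37  -59.85 -156.05] F [-0.2 -0.7 -1. ] 0.153
[[0.0, 1.0, 0.001], [0.767, 0.001, -0.642], [-0.642, 0.001, -0.767]]
```

View pics/s6.png

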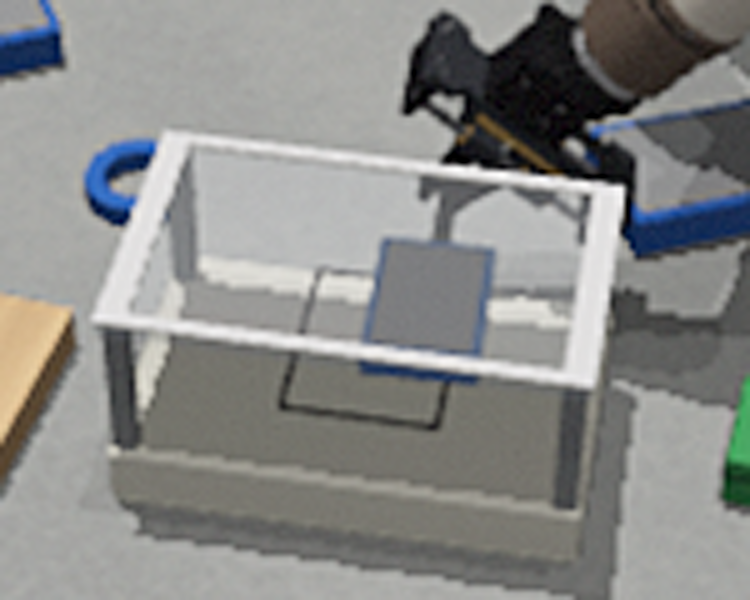

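```bash
cat > ov.py <<'E'
from h import *
def overlay(img,cam,c,roll,pitch=0,yaw=0,col=(0,255,0),bx=0.):
    C=r.calibration(cam);K=np.array([[C['fx'],0,C['cx']],[0,C['fy'],C['cy']],[0,0,1]])
    R=Ro.from_euler('zyx',[yaw,pitch,roll],degrees=True).as_matrix()
    pts=np.array([[x,y,z] for x in(-.055,.055) for y in(-.04,.04) for z in(-.013,.013)]+[[-.055,0,0],[-.14,0,0]])
    # pivot at grip (-.121,0,0) given centre if pitch=0
    piv=np.array([-.121,0,0]); W=(pts-piv)@R.T+np.array(c)+Ro.from_euler('z',yaw,degrees=True).as_matrix()@piv
    uv,_=cv2.projectPoints(W,cv2.Rodrigues(np.array(C['R']))[0],np.array(C['t'],float),K,None); uv=uv[:,0]
    E=[(0,1),(2,3),(4,5),(6,7),(0,2),(1,3),(4,6),(5,7),(0,4),(1,5),(2,6),(3,7),(8,9)]
    for a,b in E: cv2.line(img,*[tuple(int(round((q*SC+SC/2))) for q in (uv[i]-OFF)) for i in(a,b)],col,1)
SC=5;OFF=np.array([170,150])
def show(name,cam,boxes,roi=(170,150,320,270),sc=5):
    global OFF,SC
    OFF=np.array(roi[:2]);SC=sc
    p,d=r.capture(cam); im=cv2.resize(p[roi[1]:roi[3],roi[0]:roi[2]],None,fx=sc,fy=sc,interpolation=cv2.INTER_CUBIC)
    for b in boxes: overlay(im,cam,**b)
    cv2.imwrite(name,im)
E
python3 - <<'E'
from ov import *
show('pics/o6.png','scene',[dict(c=[.621,.0505,.105],roll=0),dict(c=[.621,.0505,.105],roll=0,pitch=4,col=(0,0,255))])
E
```

```text
(no output)
```

View pics/o6.png

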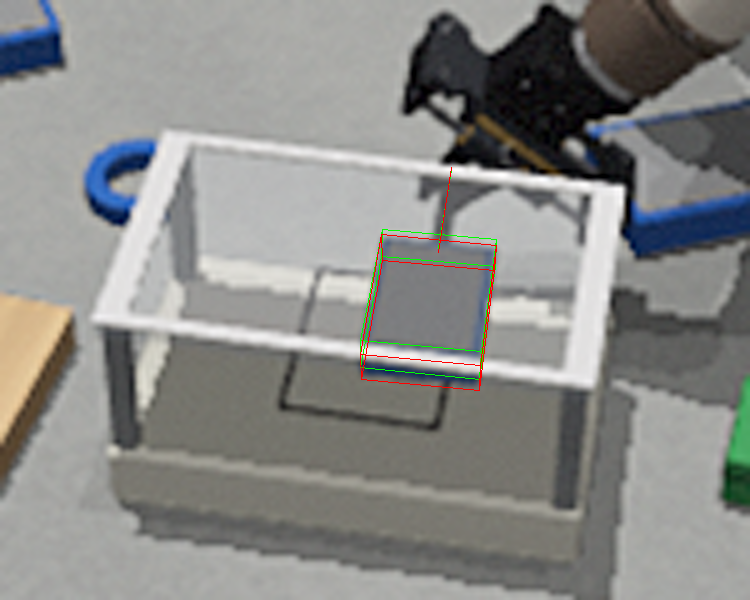

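```bash
python3 -m jog '[[[0.0015,0,-0.0001],[0,0.9,0]],[[0.003,0,-0.0002],[0,1.8,0]],[[0.0044,0,-0.0005],[0,2.7,0]],[[0.0059,0,-0.0009],[0,3.6,0]],[[0.0073,0,-0.0014],[0,4.5,0]],[[0.0086,0,-0.0021],[0,5.4,0]],[[0.0099,0,-0.0028],[0,6.3,0]],[[0.0112,0,-0.0036],[0,7.2,0]],[[0.0123,0,-0.0046],[0,8.1,0]],[[0.0134,0,-0.0056],[0,9,0]]]' 0; python3 log.py
python3 - <<'E'
from ov import *
show('pics/o7.png','scene',[dict(c=[.621,.0505,.105],roll=45)])
E
```

```text
time_s: 8.0
tcp_pos: [0.4995, 0.0528, 0.0859]
ee_rot: [[-0.001, 1.0, -0.001], [0.996, 0.001, 0.091], [0.091, -0.001, -0.996]]
wrist_force: [-0.4, -1.5, -1.9]
gripper_width: 0.154
8.0 [0.4995 0.0528 0.0859] [  21.35   18.78  -24.72   -6.91  -44.85 -106.46] F [-0.4 -1.5 -1.9] 0.154
[[-0.001, 1.0, -0.001], [0.996, 0.001, 0.091], [0.091, -0.001, -0.996]]
```

View pics/o7.png

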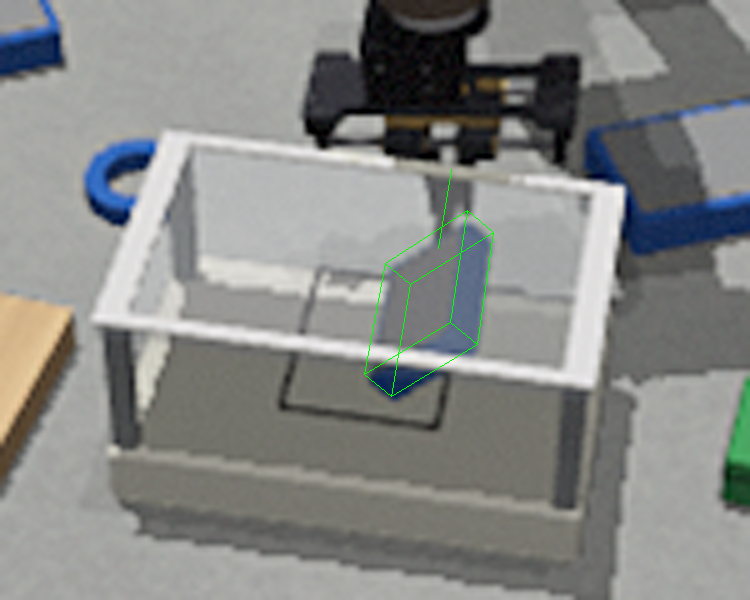

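```bash
python3 -m jog '[[[0.0015,0,-0.0001],[0,0.9,0]],[[0.003,0,-0.0002],[0,1.8,0]],[[0.0044,0,-0.0005],[0,2.7,0]],[[0.0059,0,-0.0009],[0,3.6,0]],[[0.0073,0,-0.0014],[0,4.5,0]],[[0.0086,0,-0.0021],[0,5.4,0]],[[0.0099,0,-0.0028],[0,6.3,0]],[[0.0112,0,-0.0036],[0,7.2,0]],[[0.0123,0,-0.0046],[0,8.1,0]],[[0.0134,0,-0.0056],[0,9,0]]]' 0; python3 log.py
python3 - <<'E'
from ov import *
show('pics/o8.png','scene',[dict(c=[.621,.0505,.105],roll=90)])
E
python3 plan.py .4945 .0185 .105 50 -2.7 0
python3 log.py
```

```text
time_s: 8.88
tcp_pos: [0.4998, 0.065, 0.0925]
ee_rot: [[0.001, 1.0, -0.001], [0.641, 0.001, 0.768], [0.768, -0.002, -0.641]]
wrist_force: [0.3, -0.1, -1.7]
gripper_width: 0.149
8.88 [0.4998 0.065  0.0925] [ -8.36  29.   -10.23 -53.22 -71.49 -54.02] F [ 0.3 -0.1 -1.7] 0.149
[[0.001, 1.0, -0.001], [0.641, 0.001, 0.768], [0.768, -0.002, -0.641]]
shift [-0.0175 -0.0039 -0.0252] turn [-0.44  -0.06   0.272]
joints [-12.   28.7 -10.9 -52.8 -71.7 -53.3] err 0.0 tcp [0.4952 0.033  0.0928]
8.93 [0.4992 0.0636 0.0902] [ -8.6   29.29 -10.27 -53.29 -71.56 -53.91] F [ 1.4 -2.7 -3.7] 0.152
[[0.006, 1.0, -0.002], [0.639, -0.002, 0.77], [0.769, -0.006, -0.639]]
```

View pics/o8.png

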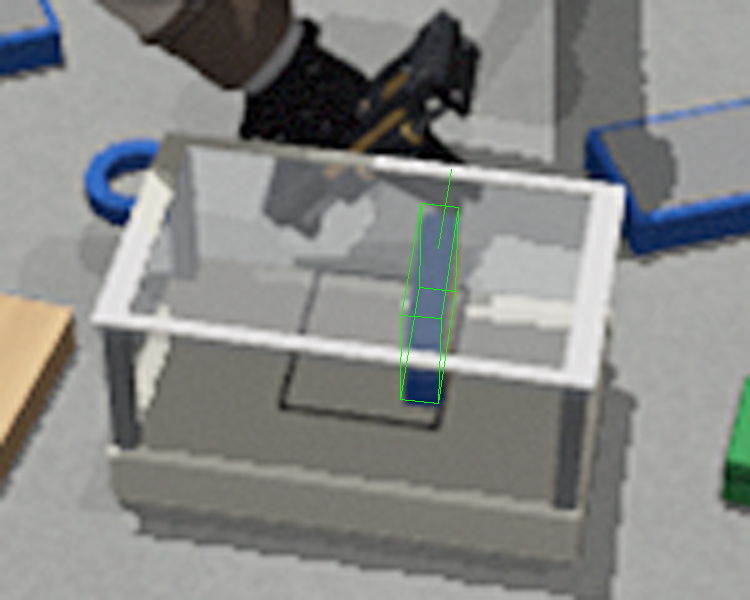

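```bash
python3 -m jog '[[[-0.0027,-0.0007,-0.0032],[-0.05,0,0.04]],[[-0.0054,-0.0015,-0.0064],[-0.1,0,0.09]],[[-0.0081,-0.0022,-0.0096],[-0.15,0,0.13]],[[-0.0108,-0.003,-0.0128],[-0.21,0,0.17]],[[-0.0135,-0.0037,-0.016],[-0.26,0,0.22]],[[-0.0162,-0.0045,-0.0193],[-0.31,0,0.26]],[[-0.019,-0.0052,-0.0225],[-0.36,0,0.3]],[[-0.0216,-0.006,-0.0257],[-0.41,0,0.35]],[[-0.0216,-0.006,-0.0257],[-0.41,0,0.35]],[[-0.0216,-0.006,-0.0257],[-0.41,0,0.35]]]' 0; python3 log.py
python3 - <<'E'
from ov import *
show('pics/o9.png','scene',[dict(c=[.6137,.0112,.105],roll=90,yaw=-2.7)])
show('pics/o9t.png','top',[dict(c=[.6137,.0112,.105],roll=90,yaw=-2.7)],roi=(200,110,330,215))
E
python3 log.py;python3 plan.py .4928 .0169 .090 50 -2.7 0
```

```text
time_s: 9.77
tcp_pos: [0.4943, 0.0318, 0.0928]
ee_rot: [[0.03, 0.999, 0.036], [0.642, -0.047, 0.765], [0.766, 0.0, -0.642]]
wrist_force: [-0.4, -0.3, -2.4]
gripper_width: 0.148
9.77 [0.4943 0.0318 0.0928] [-12.13  28.65 -10.91 -52.73 -71.8  -53.18] F [-0.4 -0.3 -2.4] 0.148
[[0.03, 0.999, 0.036], [0.642, -0.047, 0.765], [0.766, 0.0, -0.642]]
9.87 [0.4944 0.032  0.0928] [-12.1   28.66 -10.9  -52.74 -71.8  -53.18] F [ 0.5  0.1 -1.7] 0.155
[[0.03, 0.999, 0.036], [0.642, -0.047, 0.766], [0.766, 0.0, -0.642]]
shift [-0.0119 -0.0008  0.0092] turn [-0.003 -0.006  0.006]
joints [-12.3  30.  -11.4 -53.1 -70.8 -51.6] err 0.0 tcp [0.4935 0.0314 0.0778]
```

View pics/o9.png

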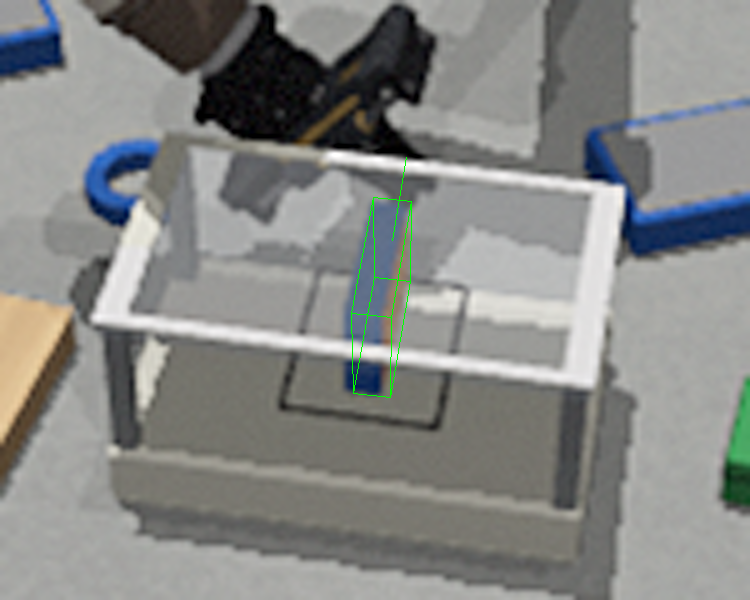

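View pics/o9t.png

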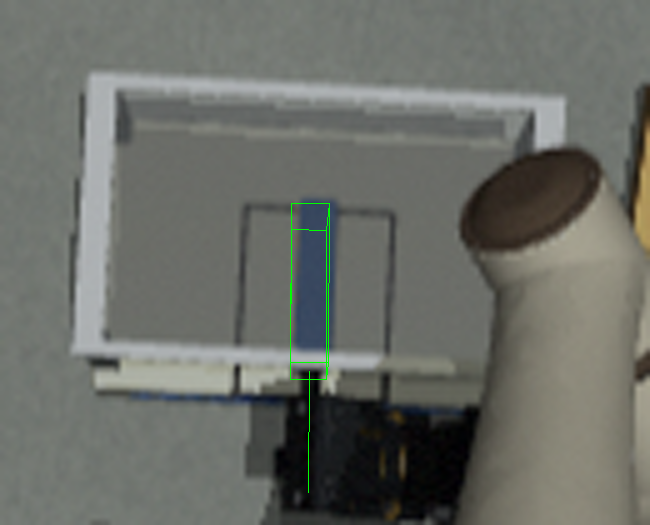

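```bash
python3 -m jog '[[[-0.0012,0,0.001],[0.04,0,-0.03]],[[-0.0024,0,0.002],[0.08,0,-0.06]],[[-0.0036,0,0.003],[0.12,0,-0.1]],[[-0.0048,0,0.004],[0.16,0,-0.13]],[[-0.006,0,0.005],[0.2,0,-0.16]],[[-0.007,0,0.0059],[0.23,0,-0.19]],[[-0.008,0,0.0067],[0.23,0,-0.19]],[[-0.009,0,0.0075],[0.23,0,-0.19]],[[-0.0095,0,0.008],[0.23,0,-0.19]],[[-0.0095,0,0.008],[0.23,0,-0.19]]]' 0; python3 log.py
python3 -m jog '[[[-0.0003,0,0.0002],[0,0,0]],[[-0.0006,0,0.0005],[0,0,0]],[[-0.0009,0,0.0007],[0,0,0]],[[-0.0012,0,0.001],[0,0,0]],[[-0.0014,0,0.0012],[0,0,0]],[[-0.0016,0,0.0013],[0,0,0]],[[-0.0018,0,0.0015],[0,0,0]],[[-0.002,0,0.0017],[0,0,0]],[[-0.002,0,0.0017],[0,0,0]],[[-0.002,0,0.0017],[0,0,0]]]' 0; python3 log.py
python3 - <<'E'
from ov import *
show('pics/o10.png','scene',[dict(c=[.6137,.0112,.09],roll=90,yaw=-2.7)])
show('pics/o10t.png','top',[dict(c=[.6137,.0112,.09],roll=90,yaw=-2.7)],roi=(200,110,330,215))
E
python3 log.py
```

```text
time_s: 10.7
tcp_pos: [0.4942, 0.0321, 0.0803]
ee_rot: [[0.013, 1.0, 0.015], [0.642, -0.02, 0.766], [0.766, -0.0, -0.642]]
wrist_force: [0.5, -0.3, -0.9]
gripper_width: 0.152
10.7 [0.4942 0.0321 0.0803] [-11.9   30.23 -10.6  -52.42 -71.83 -51.5 ] F [ 0.5 -0.3 -0.9] 0.152
[[0.013, 1.0, 0.015], [0.642, -0.02, 0.766], [0.766, -0.0, -0.642]]
time_s: 11.53
tcp_pos: [0.4943, 0.0322, 0.0779]
ee_rot: [[0.013, 1.0, 0.016], [0.642, -0.02, 0.766], [0.767, 0.0, -0.642]]
wrist_force: [-0.6, 1.1, 1.9]
gripper_width: 0.149
11.53 [0.4943 0.0322 0.0779] [-11.92  30.46 -10.65 -52.5  -71.68 -51.24] F [-0.6  1.1  1.9] 0.149
[[0.013, 1.0, 0.016], [0.642, -0.02, 0.766], [0.767, 0.0, -0.642]]
11.63 [0.4942 0.0322 0.0779] [-11.91  30.45 -10.65 -52.5  -71.68 -51.23] F [-0.8  0.7  1.3] 0.149
[[0.013, 1.0, 0.016], [0.642, -0.02, 0.766], [0.767, 0.0, -0.642]]
```

View pics/o10.png

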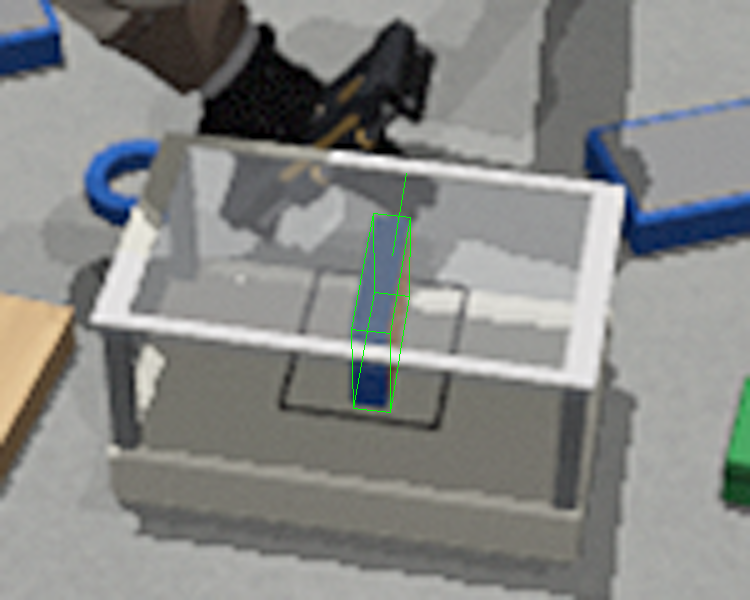

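View pics/o10t.png

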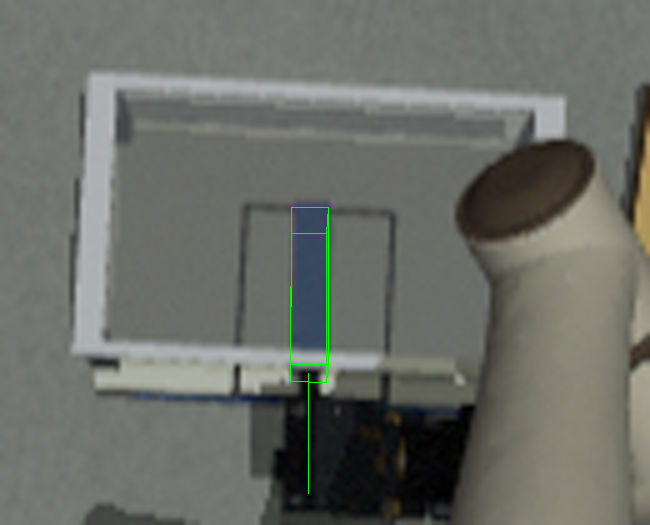

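```bash
python3 -m jog '[[[0,0,0],[0,0,0]],[[0,0,0],[0,0,0]],[[0,0,0],[0,0,0]],[[0,0,0],[0,0,0]],[[0,0,0],[0,0,0]],[[0,0,0],[0,0,0]],[[0,0,0],[0,0,0]],[[0,0,0],[0,0,0]],[[0,0,0],[0,0,0]],[[0,0,0],[0,0,0]]]' 0.03; python3 log.py
python3 - <<'E'
from ov import *
show('pics/o11.png','scene',[dict(c=[.6137,.0112,.09],roll=90,yaw=-2.7)])
p,d=r.capture('wrist'); cv2.imwrite('pics/w11.png',cv2.resize(p[130:330,110:410],None,fx=2.6,fy=2.6))
E
```

```text
time_s: 12.47
tcp_pos: [0.4943, 0.032, 0.0777]
ee_rot: [[0.013, 1.0, 0.016], [0.642, -0.02, 0.766], [0.766, 0.0, -0.642]]
wrist_force: [-0.2, 0.2, 0.1]
gripper_width: 0.342
12.47 [0.4943 0.032  0.0777] [-11.92  30.47 -10.66 -52.49 -71.64 -51.24] F [-0.2  0.2  0.1] 0.342
[[0.013, 1.0, 0.016], [0.642, -0.02, 0.766], [0.766, 0.0, -0.642]]
```

View pics/o11.png

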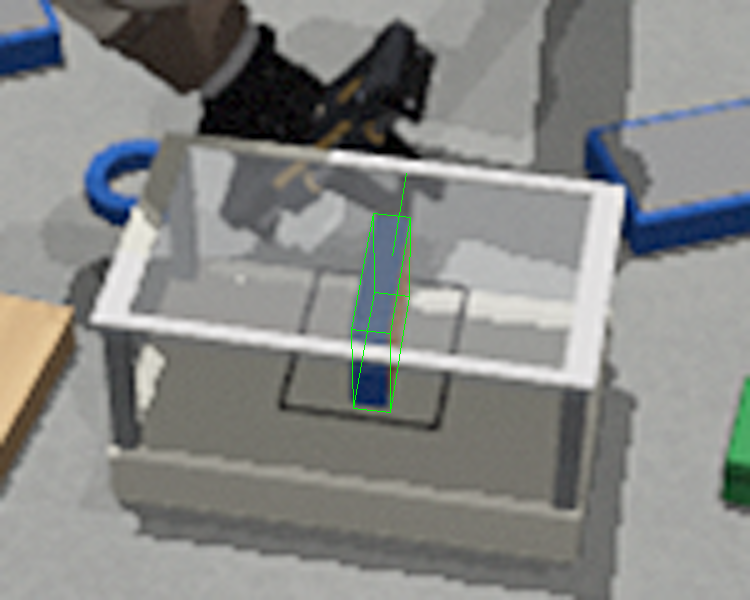

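View pics/w11.png

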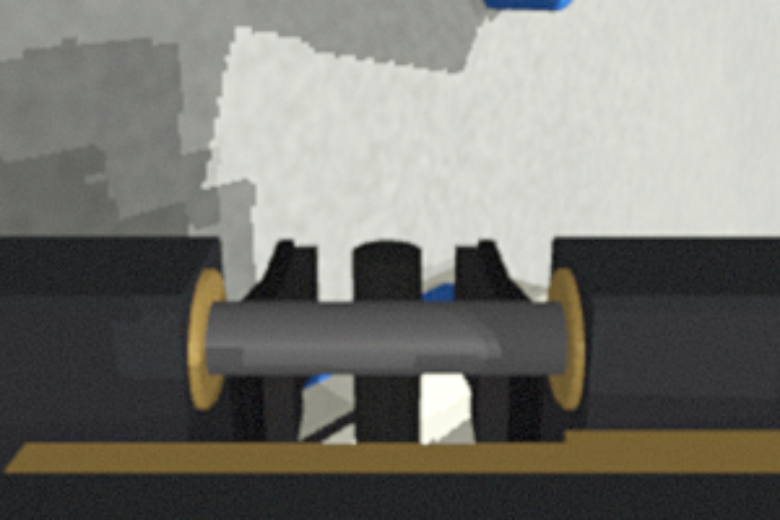

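```bash
python3 -m jog '[[[0,0,-0.003],[0,0,0]],[[0,0,-0.008],[0,0,0]],[[0,0,-0.016],[0,0,0]],[[0,0,-0.028],[0,0,0]],[[0,0,-0.042],[0,0,0]],[[0,0,-0.058],[0,0,0]],[[0,0,-0.074],[0,0,0]],[[0,0,-0.09],[0,0,0]],[[0,0,-0.1],[0,0,0]],[[0,0,-0.105],[0,0,0]]]' 0.03; python3 log.py
python3 - <<'E'
from plan import *
R0=Ro.from_euler('z',-1.2,degrees=True).as_matrix()@Rt(50,0,0); g=np.array([.494,.0175,.09]);
s=r.sense(); p0=np.array([.4943,.032,.0777])-R0[:,2]*.105
print(p0,s['tcp_pos'],Ro.from_matrix(R0.T@np.array(s['ee_rot'])).as_rotvec(degrees=True))
j=np.array(s['joints'])
for phi in range(50,-51,-10):
    p,R=pose(*g,phi,-1.2,.12); j,e=ik(P,p,R,j); print(phi,j.round(0),round(e,2), (R0.T@(p-p0)).round(4), (Ro.from_matrix(R0.T@R).as_rotvec(degrees=True)/5).round(2))
E
```

```text
time_s: 13.4
tcp_pos: [0.4932, -0.0503, 0.1466]
ee_rot: [[0.012, 1.0, 0.018], [0.643, -0.022, 0.765], [0.765, 0.003, -0.644]]
wrist_force: [-0.2, -0.0, -0.4]
gripper_width: 0.347
13.4 [ 0.4932 -0.0503  0.1466] [-19.23  26.92  -4.55 -47.34 -82.19 -54.83] F [-0.2 -0.  -0.4] 0.347
[[0.012, 1.0, 0.018], [0.643, -0.022, 0.765], [0.765, 0.003, -0.644]]
[ 0.4926155  -0.04841703  0.1451927 ] [ 0.49317154 -0.05030404  0.14664804] [-0.13712884 -0.05734773 -0.07774656]
50 [-20.  27.  -4. -47. -84. -55.] 0.0 [ 0.0001  0.     -0.015 ] [0. 0. 0.]
40 [-14.  21.  -6. -40. -77. -63.] 0.0 [ 0.0176  0.     -0.0135] [ 0. -2.  0.]
30 [ -6.  17.  -9. -32. -70. -73.] 0.0 [ 0.0346  0.     -0.0089] [ 0. -4.  0.]
20 [  3.  13. -12. -22. -64. -85.] 0.0 [ 0.0506  0.     -0.0015] [ 0. -6.  0.]
10 [ 12.  11. -16. -11. -60. -98.] 0.0 [0.065  0.     0.0086] [ 0. -8. -0.]
0 [  21.   11.  -20.    0.  -59. -112.] 0.0 [0.0775 0.     0.0211] [  0. -10.  -0.]
-10 [  28.   12.  -23.   10.  -60. -125.] 0.0 [0.0876 0.     0.0355] [  0. -12.  -0.]
-20 [  34.   15.  -25.   18.  -63. -136.] 0.0 [0.095  0.     0.0514] [  0. -14.   0.]
-30 [  39.   19.  -26.   24.  -67. -145.] 0.0 [0.0996 0.     0.0684] [  0. -16.   0.]
-40 [  43.   24.  -27.   29.  -72. -152.] 0.0 [0.1011 0.     0.086 ] [ -0. -18.  -0.]
-50 [  46.   29.  -26.   32.  -78. -157.] 0.0 [0.0996 0.     0.1035] [  0. -20.  -0.]
```

```bash
python3 -m jog '[[[0.009,0,-0.0146],[0,-1,0]],[[0.0176,0,-0.0135],[0,-2,0]],[[0.0262,0,-0.0116],[0,-3,0]],[[0.0346,0,-0.0089],[0,-4,0]],[[0.0427,0,-0.0056],[0,-5,0]],[[0.0506,0,-0.0015],[0,-6,0]],[[0.058,0,0.0033],[0,-7,0]],[[0.065,0,0.0086],[0,-8,0]],[[0.0715,0,0.0145],[0,-9,0]],[[0.0775,0,0.0211],[0,-10,0]]]' 0.04
python3 -m jog '[[[0.0088,0,0.0004],[0,-1,0]],[[0.0175,0,0.0015],[0,-2,0]],[[0.0261,0,0.0034],[0,-3,0]],[[0.0345,0,0.0061],[0,-4,0]],[[0.0427,0,0.0095],[0,-5,0]],[[0.0505,0,0.0135],[0,-6,0]],[[0.0579,0,0.0183],[0,-7,0]],[[0.0649,0,0.0236],[0,-8,0]],[[0.0714,0,0.0296],[0,-9,0]],[[0.0774,0,0.0361],[0,-10,0]]]' 0.04
python3 - <<'E'
from ov import *
show('pics/o12.png','scene',[])
p,d=r.capture('wrist'); cv2.imwrite('pics/w12.png',p)
E
python3 log.py; python3 plan.py .494 .0175 .090 -50 -1.2 .04
```

```text
time_s: 14.23
tcp_pos: [0.4941, 0.0182, 0.1921]
ee_rot: [[0.02, 1.0, 0.002], [1.0, -0.02, -0.003], [-0.003, 0.002, -1.0]]
wrist_force: [-0.3, -0.2, -0.1]
gripper_width: 0.46
time_s: 15.07
tcp_pos: [0.4957, 0.0957, 0.1551]
ee_rot: [[0.014, 1.0, -0.014], [0.64, -0.02, -0.768], [-0.768, 0.001, -0.64]]
wrist_force: [-0.4, -0.1, 0.2]
gripper_width: 0.459
15.17 [0.4951 0.0961 0.152 ] [  46.63   29.7   -26.5    31.9   -77.69 -157.19] F [-0.9 -0.2 -0.5] 0.459
[[0.008, 1.0, -0.017], [0.639, -0.018, -0.769], [-0.77, -0.005, -0.639]]
shift [-0.0026  0.0006  0.0791] turn [-0.007  0.062  0.065]
joints [  41.2   30.9  -34.8   37.6  -68.  -160.9] err 0.0 tcp [0.4943 0.0336 0.1035]
```

View pics/o12.png

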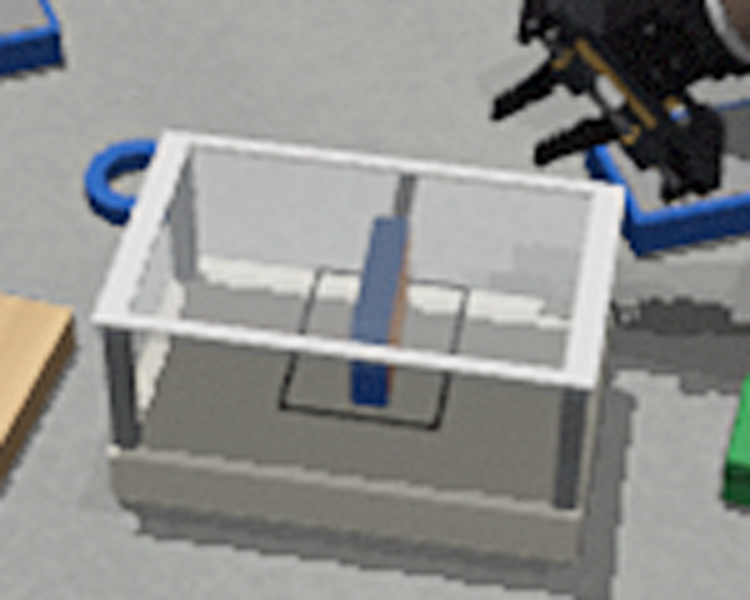

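View pics/w12.png

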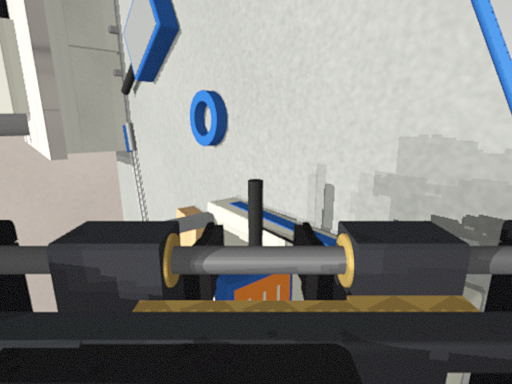

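```bash
python3 -m jog '[[[0,0,0.008],[0,0,0]],[[0,0,0.02],[0,0,0]],[[0,0,0.034],[0,0,0]],[[0,0,0.048],[0,0,0]],[[0,0,0.062],[0,0,0]],[[0,0,0.074],[0,0,0]],[[0,0,0.082],[0,0,0]],[[0,0,0.085],[0,0,0]],[[0,0,0.085],[0,0,0]],[[0,0,0.085],[0,0,0]]]' 0.045
python3 - <<'E'
from ov import *
p,d=r.capture('wrist'); cv2.imwrite('pics/w13.png',cv2.resize(p[130:330,110:410],None,fx=2.6,fy=2.6))
E
python3 log.py; python3 plan.py .494 .0175 .090 -50 -1.2 0
```

```text
time_s: 16.0
tcp_pos: [0.4946, 0.0299, 0.1009]
ee_rot: [[0.014, 1.0, -0.015], [0.644, -0.021, -0.765], [-0.765, 0.001, -0.644]]
wrist_force: [0.6, 0.2, -0.8]
gripper_width: 0.517
16.05 [0.4947 0.0302 0.1008] [  40.78   31.01  -35.29   38.09  -67.39 -161.18] F [-0.9 -0.1  0. ] 0.521
[[0.014, 1.0, -0.015], [0.644, -0.02, -0.765], [-0.765, 0.001, -0.644]]
shift [ 0.     -0.0005  0.0357] turn [ 0.015 -0.021 -0.008]
joints [  38.    32.2  -38.7   41.7  -63.3 -163.5] err 0.0 tcp [0.4937 0.0029 0.0778]
```

View pics/w13.png

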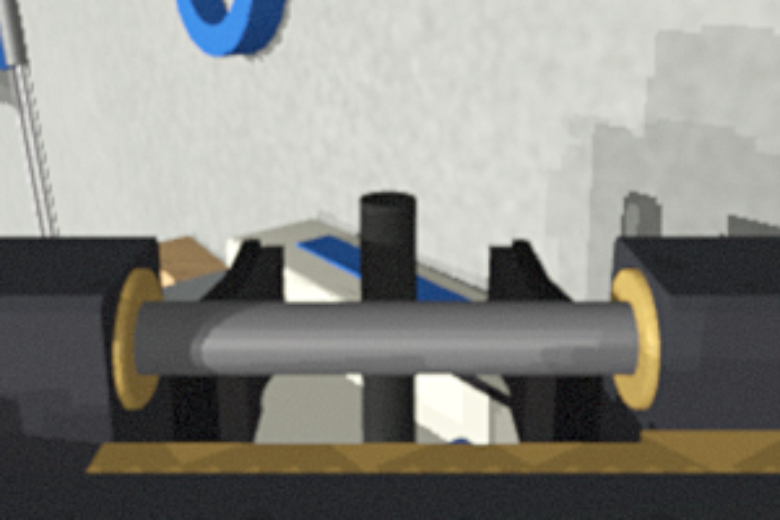

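Bar centred at col 387 between the pads (283–490). Go in 36 mm and close.

```bash
python3 -m jog '[[[0,0,0.005],[0,0,0]],[[0,0,0.01],[0,0,0]],[[0,0,0.016],[0,0,0]],[[0,0,0.022],[0,0,0]],[[0,0,0.028],[0,0,0]],[[0,0,0.033],[0,0,0]],[[0,0,0.036],[0,0,0]],[[0,0,0.036],[0,0,0]],[[0,0,0.036],[0,0,0]],[[0,0,0.036],[0,0,0]]]' 0.045
python3 log.py
python3 -m jog '[[[0,0,0],[0,0,0]],[[0,0,0],[0,0,0]],[[0,0,0],[0,0,0]],[[0,0,0],[0,0,0]],[[0,0,0],[0,0,0]],[[0,0,0],[0,0,0]],[[0,0,0],[0,0,0]],[[0,0,0],[0,0,0]],[[0,0,0],[0,0,0]],[[0,0,0],[0,0,0]]]' 0; python3 log.py
python3 - <<'E'
from ov import *
show('pics/o14.png','scene',[dict(c=[.6137,.0112,.09],roll=90,yaw=-2.7)])
E
```

```text
time_s: 16.88
tcp_pos: [0.4939, 0.0025, 0.0772]
ee_rot: [[0.013, 1.0, -0.015], [0.643, -0.02, -0.765], [-0.766, 0.0, -0.643]]
wrist_force: [0.6, 0.1, -0.2]
gripper_width: 0.517
16.88 [0.4939 0.0025 0.0772] [  37.89   32.21  -38.8    41.8   -63.16 -163.58] F [ 0.6  0.1 -0.2] 0.517
[[0.013, 1.0, -0.015], [0.643, -0.02, -0.765], [-0.766, 0.0, -0.643]]
time_s: 17.72
tcp_pos: [0.4937, 0.0023, 0.0772]
ee_rot: [[0.013, 1.0, -0.016], [0.643, -0.02, -0.766], [-0.766, 0.0, -0.643]]
wrist_force: [0.6, 0.5, 1.3]
gripper_width: 0.149
17.72 [0.4937 0.0023 0.0772] [  37.89   32.21  -38.82   41.79  -63.17 -163.58] F [0.6 0.5 1.3] 0.149
[[0.013, 1.0, -0.016], [0.643, -0.02, -0.766], [-0.766, 0.0, -0.643]]
```

View pics/o14.png

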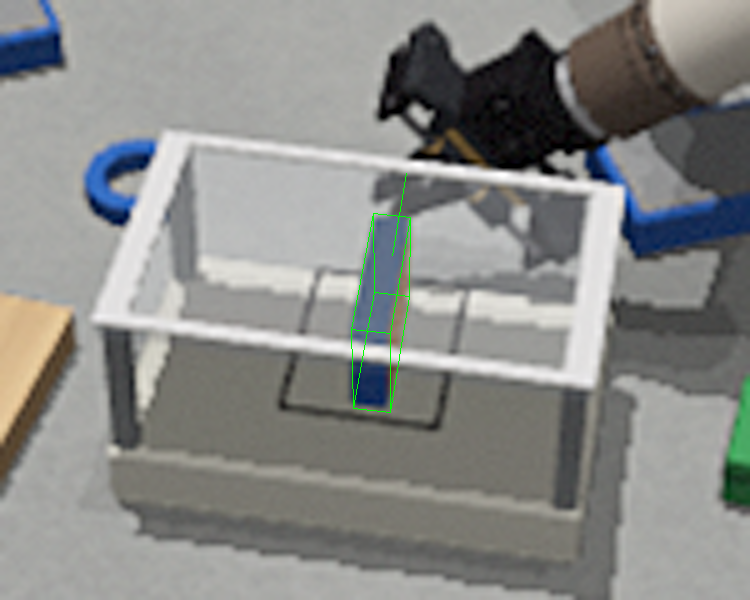

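```bash
python3 -m jog '[[[-0.001,0,-0.0008],[0,0,0]],[[-0.0025,0,-0.002],[0,0,0]],[[-0.004,0,-0.0033],[0,0,0]],[[-0.0055,0,-0.0046],[0,0,0]],[[-0.007,0,-0.0058],[0,0,0]],[[-0.0085,0,-0.0071],[0,0,0]],[[-0.01,0,-0.0083],[0,0,0]],[[-0.0115,0,-0.0096],[0,0,0]],[[-0.0115,0,-0.0096],[0,0,0]],[[-0.0115,0,-0.0096],[0,0,0]]]' 0
python3 log.py
python3 - <<'E'
from ov import *
show('pics/o15.png','scene',[dict(c=[.6137,.0112,.105],roll=90,yaw=-2.7)])
E
```

```text
time_s: 18.6
tcp_pos: [0.4937, 0.0023, 0.0922]
ee_rot: [[0.013, 1.0, -0.016], [0.643, -0.02, -0.765], [-0.766, 0.0, -0.643]]
wrist_force: [0.6, 0.1, -1.3]
gripper_width: 0.147
18.6 [0.4937 0.0023 0.0922] [  38.04   30.84  -38.18   41.02  -64.7  -162.14] F [ 0.6  0.1 -1.3] 0.147
[[0.013, 1.0, -0.016], [0.643, -0.02, -0.765], [-0.766, 0.0, -0.643]]
```

View pics/o15.png

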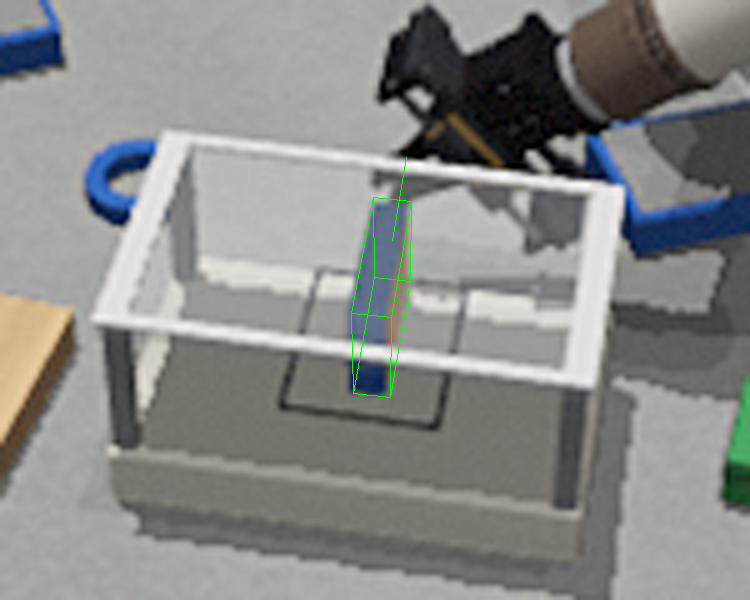

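```bash
python3 -m jog '[[[0.0015,0,-0.0001],[0,0.9,0]],[[0.003,0,-0.0002],[0,1.8,0]],[[0.0044,0,-0.0005],[0,2.7,0]],[[0.0059,0,-0.0009],[0,3.6,0]],[[0.0073,0,-0.0014],[0,4.5,0]],[[0.0086,0,-0.0021],[0,5.4,0]],[[0.0099,0,-0.0028],[0,6.3,0]],[[0.0112,0,-0.0036],[0,7.2,0]],[[0.0123,0,-0.0046],[0,8.1,0]],[[0.0134,0,-0.0056],[0,9,0]]]' 0; python3 log.py
python3 - <<'E'
from ov import *
show('pics/o16.png','scene',[dict(c=[.6137,.0112,.105],roll=135,yaw=-2.7)])
E
```

```text
time_s: 19.48
tcp_pos: [0.4931, 0.0151, 0.0855]
ee_rot: [[0.02, 1.0, -0.003], [0.996, -0.02, -0.084], [-0.084, -0.001, -0.996]]
wrist_force: [-0.1, -1.0, -1.3]
gripper_width: 0.145
19.48 [0.4931 0.0151 0.0855] [  23.41   18.4   -30.38    6.32  -43.44 -119.25] F [-0.1 -1.  -1.3] 0.145
[[0.02, 1.0, -0.003], [0.996, -0.02, -0.084], [-0.084, -0.001, -0.996]]
```

View pics/o16.png

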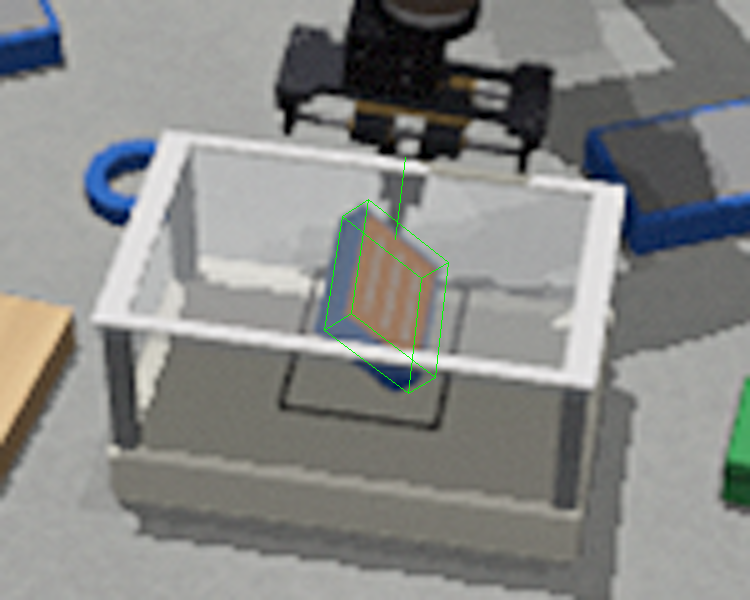

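```bash
python3 -m jog '[[[0.0015,0,-0.0001],[0,0.9,0]],[[0.003,0,-0.0002],[0,1.8,0]],[[0.0044,0,-0.0005],[0,2.7,0]],[[0.0059,0,-0.0009],[0,3.6,0]],[[0.0073,0,-0.0014],[0,4.5,0]],[[0.0086,0,-0.0021],[0,5.4,0]],[[0.0099,0,-0.0028],[0,6.3,0]],[[0.0112,0,-0.0036],[0,7.2,0]],[[0.0123,0,-0.0046],[0,8.1,0]],[[0.0134,0,-0.0056],[0,9,0]]]' 0; python3 log.py
python3 - <<'E'
from ov import *
show('pics/o17.png','scene',[dict(c=[.6137,.0112,.105],roll=180,yaw=-2.7)])
show('pics/o17t.png','top',[dict(c=[.6137,.0112,.105],roll=180,yaw=-2.7)],roi=(200,110,330,215))
E
python3 log.py
```

```text
time_s: 20.37
tcp_pos: [0.4938, 0.0287, 0.09]
ee_rot: [[0.016, 1.0, 0.012], [0.764, -0.02, 0.645], [0.645, -0.002, -0.764]]
wrist_force: [-0.7, 0.4, -1.1]
gripper_width: 0.144
20.37 [0.4938 0.0287 0.09  ] [ -6.45  25.29 -12.39 -45.04 -65.24 -60.34] F [-0.7  0.4 -1.1] 0.144
[[0.016, 1.0, 0.012], [0.764, -0.02, 0.645], [0.645, -0.002, -0.764]]
20.47 [0.4934 0.0269 0.0879] [ -6.54  25.43 -12.47 -44.89 -65.06 -60.54] F [-0.4 -0.5 -1.3] 0.148
[[0.023, 1.0, 0.011], [0.766, -0.025, 0.643], [0.643, -0.006, -0.766]]
```

View pics/o17.png

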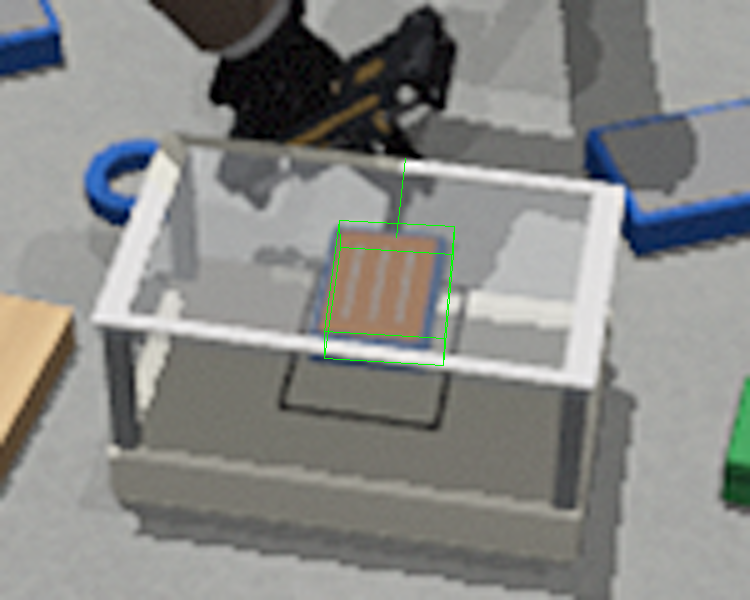

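View pics/o17t.png

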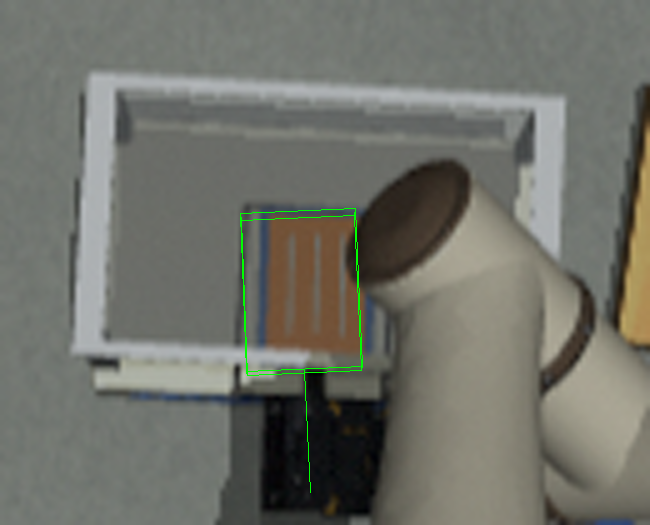

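```bash
sed -i "s/'zyx'/'ZYX'/" ov.py
python3 - <<'E'
from ov import *
show('pics/o18.png','scene',[dict(c=[.6137,.0112,.105],roll=180,yaw=-2.7)])
show('pics/o18t.png','top',[dict(c=[.6137,.0112,.105],roll=180,yaw=-2.7)],roi=(200,110,330,215))
E
python3 log.py
```

```text
20.57 [0.4936 0.0283 0.0891] [ -6.3   25.26 -12.49 -44.81 -64.97 -60.6 ] F [ 0.2  0.  -1.3] 0.151
[[0.018, 1.0, 0.011], [0.767, -0.021, 0.641], [0.641, -0.003, -0.767]]
```

View pics/o18.png

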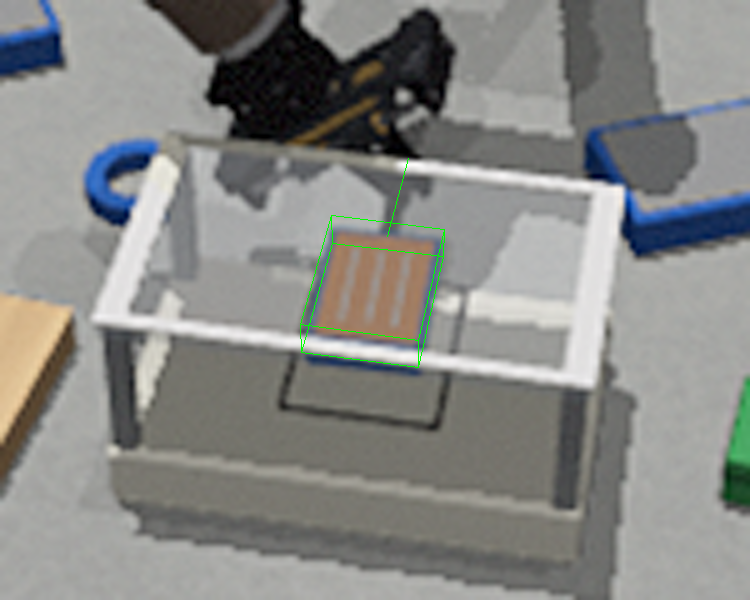

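View pics/o18t.png

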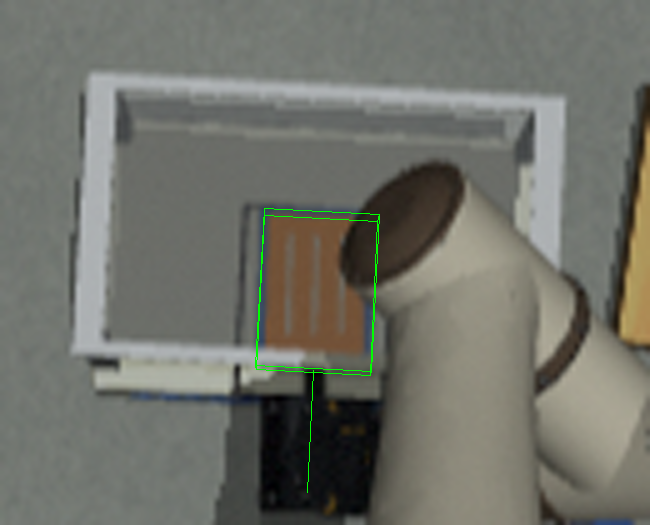

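```bash
python3 -m jog '[[[-0.0018,-0.0002,0.0022],[-0.02,0,0.02]],[[-0.0043,-0.0004,0.0052],[-0.04,0,0.05]],[[-0.0073,-0.0006,0.0087],[-0.06,0,0.07]],[[-0.0103,-0.0008,0.0122],[-0.08,0,0.1]],[[-0.0133,-0.001,0.0158],[-0.1,0,0.12]],[[-0.0163,-0.0013,0.0194],[-0.13,0,0.15]],[[-0.0193,-0.0016,0.023],[-0.15,0,0.18]],[[-0.022,-0.0018,0.0262],[-0.17,0,0.2]],[[-0.0238,-0.002,0.0283],[-0.19,0,0.23]],[[-0.0238,-0.002,0.0283],[-0.19,0,0.23]]]' 0; python3 log.py
python3 - <<'E'
from ov import *
show('pics/o19.png','scene',[dict(c=[.6137,.0112,.067],roll=180,yaw=-2.7)])
show('pics/o19t.png','top',[dict(c=[.6137,.0112,.067],roll=180,yaw=-2.7)],roi=(200,110,330,215))
E
python3 log.py
```

```text
time_s: 21.4
tcp_pos: [0.4918, 0.029, 0.0521]
ee_rot: [[0.037, 0.999, 0.029], [0.765, -0.047, 0.643], [0.643, -0.002, -0.766]]
wrist_force: [0.0, 0.1, -1.6]
gripper_width: 0.149
21.4 [0.4918 0.029  0.0521] [ -6.88  28.29 -14.22 -47.05 -61.2  -57.17] F [ 0.   0.1 -1.6] 0.149
[[0.037, 0.999, 0.029], [0.765, -0.047, 0.643], [0.643, -0.002, -0.766]]
21.5 [0.4923 0.0289 0.0528] [ -6.88  28.24 -14.18 -47.03 -61.22 -57.18] F [-0.8 -0.3 -1.1] 0.148
[[0.036, 0.999, 0.03], [0.765, -0.047, 0.642], [0.643, -0.0, -0.766]]
```

View pics/o19.png

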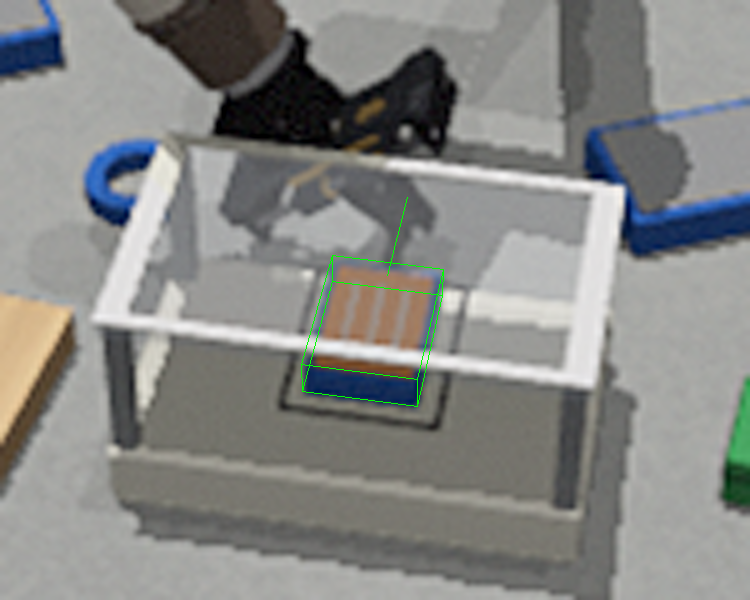

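View pics/o19t.png

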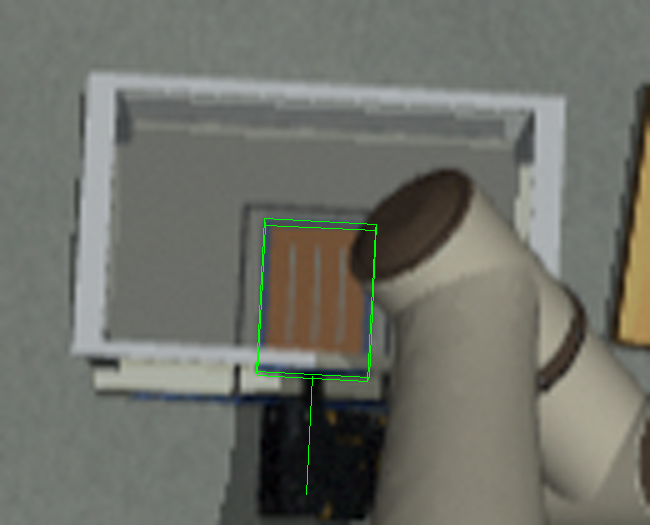

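```bash
python3 -m jog '[[[-0.0003,0,0.0004],[0,0,0]],[[-0.0006,0,0.0008],[0,0,0]],[[-0.001,0,0.0012],[0,0,0]],[[-0.0013,0,0.0016],[0,0,0]],[[-0.0016,0,0.002],[0,0,0]],[[-0.002,0,0.0024],[0,0,0]],[[-0.0023,0,0.0027],[0,0,0]],[[-0.0026,0,0.0031],[0,0,0]],[[-0.0028,0,0.0033],[0,0,0]],[[-0.0028,0,0.0033],[0,0,0]]]' 0
sleep 0
python3 - <<'E'
from ov import *
show('pics/o20.png','scene',[dict(c=[.6137,.0112,.063],roll=180,yaw=-2.7)])
E
python3 log.py
```

```text
time_s: 22.33
tcp_pos: [0.4922, 0.029, 0.0485]
ee_rot: [[0.036, 0.999, 0.03], [0.765, -0.046, 0.642], [0.643, -0.0, -0.766]]
wrist_force: [-0.4, 0.7, -0.7]
gripper_width: 0.15
22.38 [0.4922 0.029  0.0485] [ -6.91  28.65 -14.27 -47.23 -60.9  -56.72] F [ 0.1  1.3 -0.4] 0.15
[[0.036, 0.999, 0.03], [0.765, -0.046, 0.642], [0.643, -0.0, -0.766]]
```

View pics/o20.png

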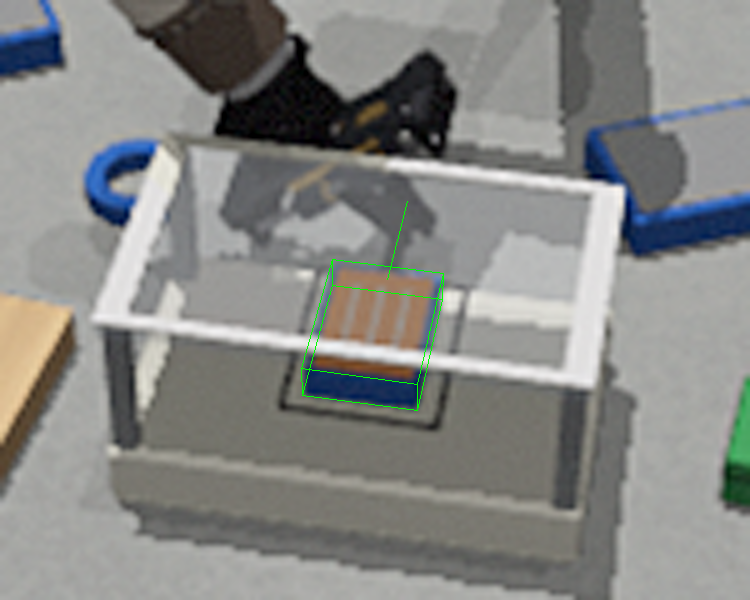

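```bash
python3 -m jog '[[[-0.0002,0,0.0002],[0,0,0]],[[-0.0003,0,0.0004],[0,0,0]],[[-0.0005,0,0.0006],[0,0,0]],[[-0.0007,0,0.0008],[0,0,0]],[[-0.0008,0,0.001],[0,0,0]],[[-0.001,0,0.0012],[0,0,0]],[[-0.001,0,0.0012],[0,0,0]],[[-0.001,0,0.0012],[0,0,0]],[[-0.001,0,0.0012],[0,0,0]],[[-0.001,0,0.0012],[0,0,0]]]' 0
python3 - <<'E'
from ov import *
show('pics/o21t.png','top',[],roi=(200,110,330,215))
E
python3 log.py
```

```text
time_s: 23.22
tcp_pos: [0.4922, 0.0291, 0.0471]
ee_rot: [[0.036, 0.999, 0.03], [0.765, -0.046, 0.643], [0.643, -0.0, -0.766]]
wrist_force: [-1.0, 1.0, 2.3]
gripper_width: 0.152
23.27 [0.4922 0.0291 0.0471] [ -6.92  28.79 -14.31 -47.3  -60.79 -56.55] F [-1.   1.6  2.1] 0.147
[[0.036, 0.999, 0.03], [0.765, -0.046, 0.643], [0.643, -0.0, -0.766]]
```

View pics/o21t.png

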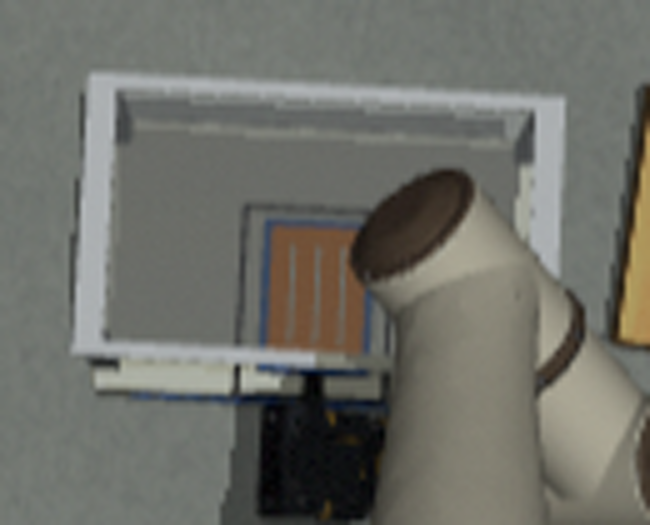

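```bash
python3 -m jog '[[[0,0,0],[0,0,0]],[[0,0,0],[0,0,0]],[[0,0,0],[0,0,0]],[[0,0,0],[0,0,0]],[[0,0,0],[0,0,0]],[[0,0,0],[0,0,0]],[[0,0,0],[0,0,0]],[[0,0,0],[0,0,0]],[[0,0,0],[0,0,0]],[[0,0,0],[0,0,0]]]' 0.03; python3 log.py
python3 - <<'E'
from ov import *
show('pics/o22.png','scene',[])
p,d=r.capture('wrist'); cv2.imwrite('pics/w22.png',cv2.resize(p[130:330,110:410],None,fx=2.6,fy=2.6))
E
```

```text
time_s: 24.1
tcp_pos: [0.4922, 0.029, 0.047]
ee_rot: [[0.036, 0.999, 0.03], [0.765, -0.046, 0.642], [0.643, -0.0, -0.766]]
wrist_force: [-0.1, -0.5, -0.6]
gripper_width: 0.348
24.1 [0.4922 0.029  0.047 ] [ -6.93  28.8  -14.31 -47.29 -60.77 -56.56] F [-0.1 -0.5 -0.6] 0.348
[[0.036, 0.999, 0.03], [0.765, -0.046, 0.642], [0.643, -0.0, -0.766]]
```

View pics/o22.png

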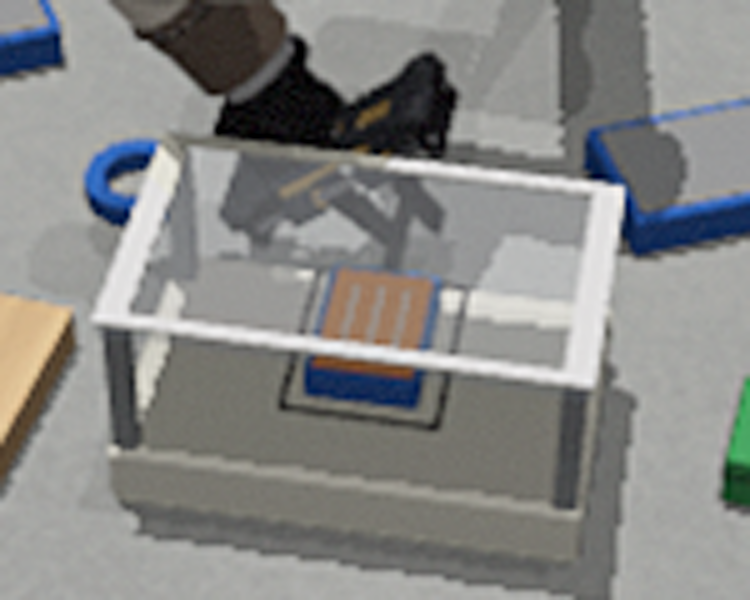

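View pics/w22.png

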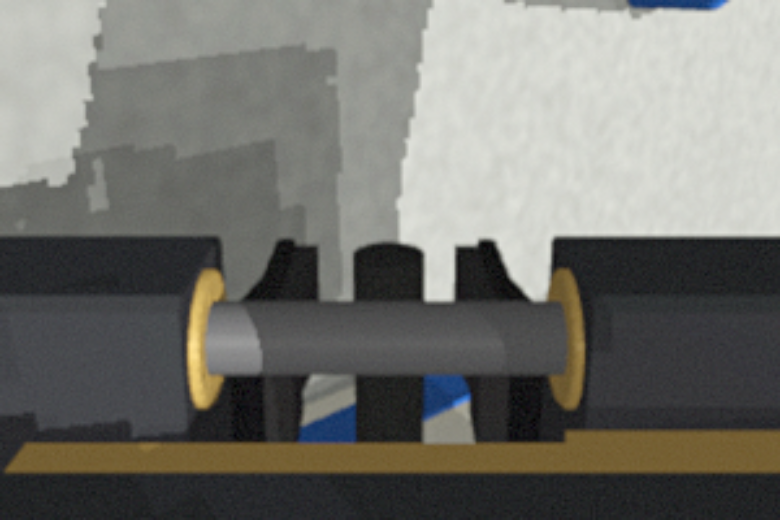

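Released: board flat inside the lines in the scene view (corners about (335,268)–(420,405) in the crop), bar free between the pads. Retreat along −z.

```bash
python3 -m jog '[[[0,0,-0.003],[0,0,0]],[[0,0,-0.008],[0,0,0]],[[0,0,-0.016],[0,0,0]],[[0,0,-0.028],[0,0,0]],[[0,0,-0.042],[0,0,0]],[[0,0,-0.058],[0,0,0]],[[0,0,-0.074],[0,0,0]],[[0,0,-0.09],[0,0,0]],[[0,0,-0.105],[0,0,0]],[[0,0,-0.12],[0,0,0]]]' 0.03; python3 log.py
python3 plan.py .38 -.10 .30 0 0 0
```

```text
time_s: 25.03
tcp_pos: [0.4887, -0.0496, 0.1407]
ee_rot: [[0.035, 0.999, 0.031], [0.766, -0.047, 0.642], [0.642, 0.001, -0.766]]
wrist_force: [0.2, -0.1, -0.2]
gripper_width: 0.348
25.03 [ 0.4887 -0.0496  0.1407] [-14.28  22.58  -8.31 -41.03 -73.52 -61.16] F [ 0.2 -0.1 -0.2] 0.348
[[0.035, 0.999, 0.031], [0.766, -0.047, 0.642], [0.642, 0.001, -0.766]]
shift [ 0.0477 -0.106  -0.1432] turn [ 0.203 -7.992 -0.513]
joints [  9.3  -4.1 -23.    0.  -71.1 -99.3] err 0.0 tcp [ 0.38  -0.1    0.281]
```

```bash
python3 -m jog '[[[-0.009,-0.009,-0.022],[0,0,0]],[[-0.018,-0.018,-0.045],[0,0,0]],[[-0.027,-0.027,-0.07],[0,0,0]],[[-0.036,-0.036,-0.095],[0,0,0]],[[-0.046,-0.045,-0.12],[0,0,0]],[[-0.056,-0.054,-0.145],[0,0,0]],[[-0.066,-0.063,-0.17],[0,0,0]],[[-0.076,-0.072,-0.195],[0,0,0]],[[-0.086,-0.08,-0.215],[0,0,0]],[[-0.086,-0.08,-0.215],[0,0,0]]]' 0.03; python3 log.py
python3 - <<'E'
from ov import *
show('pics/f.png','scene',[dict(c=[.6137,.0112,.063],roll=180,yaw=-2.7)])
show('pics/ft.png','top',[],roi=(200,110,330,215))
p,d=r.capture('scene');cv2.imwrite('pics/ff.png',p)
E
```

```text
time_s: 25.87
tcp_pos: [0.398, -0.2528, 0.2508]
ee_rot: [[0.037, 0.999, 0.034], [0.768, -0.051, 0.638], [0.639, 0.002, -0.769]]
wrist_force: [1.0, -0.7, -0.3]
gripper_width: 0.344
25.87 [ 0.398  -0.2528  0.2508] [-36.03  20.48   3.86 -32.64 -96.49 -53.8 ] F [ 1.  -0.7 -0.3] 0.344
[[0.037, 0.999, 0.034], [0.768, -0.051, 0.638], [0.639, 0.002, -0.769]]
```

View pics/f.png

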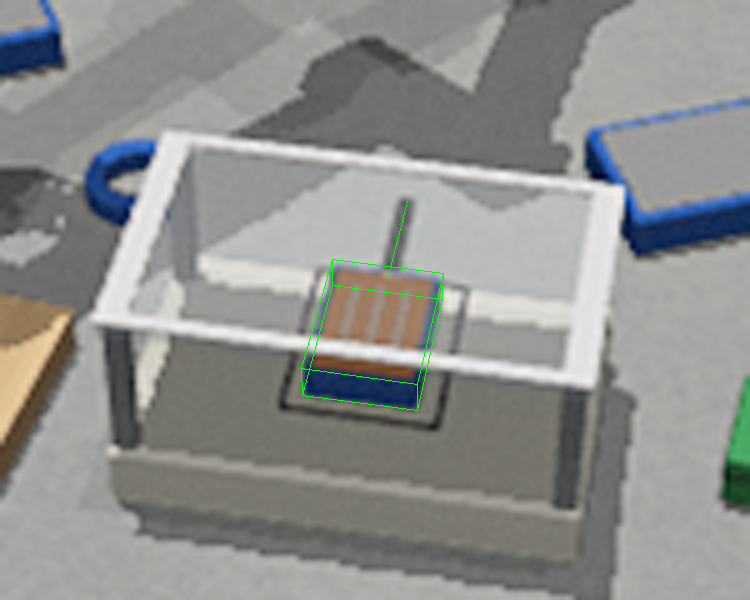

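View pics/ft.png

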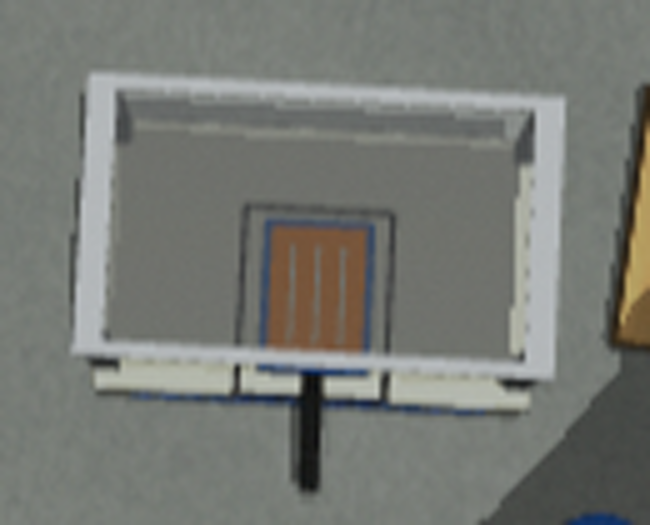

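View pics/ff.png

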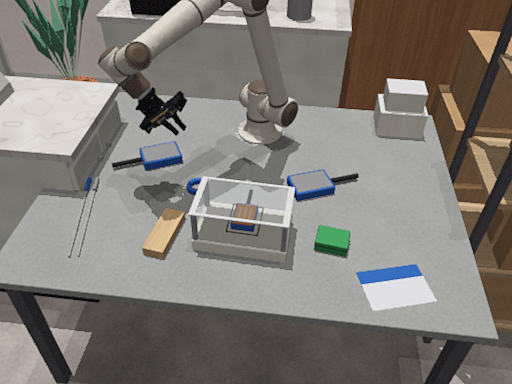

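Run:
```python
from h import *
f=lambda x,y:((x+.5)/5-.5+200,(y+.5)/5-.5+110)
Y=np.radians(-2.7);ex=np.array([np.cos(Y),np.sin(Y)]);ey=np.array([-ex[1],ex[0]])
for n,p in [("BL",(266,221)),("BR",(374,223)),("FR",(370,374)),("FL",(260,371))]:
    q=ray('top',f(*p),.076)[:2]-[.6137,.0112]; print(n,(q@ex).round(4),(q@ey).round(4))
print(r.finish_job())
```

```text
BL 0.0534 0.0385
BR 0.056 -0.0388
FR -0.0528 -0.0412
FL -0.0546 0.0372
the job is handed in; nothing more can be done
None
```

The board is turned over, orange practice face up. It lies flat inside the marked rectangle with its bar pointing out of the open front, and I have handed the job in at about 26 s.

I took it in two steps, gripping the bar with the tool tilted. First I lifted the board, rolled it 90° at mid-height under the shelf and stood it on a long side. Then I gripped it again, rolled it another 90°, lowered it slowly and let go.

Last checks:
- **Position:** in the top view, the board's corners are within about 2.5 mm of their ideal places in the rectangle. That leaves at least about 11 mm to the middle of the lines.
- **Forces:** the readings I took stayed below about 5 N, and set-down contact was about 2 N at the wrist. No contact with the shelf showed in the readings or the pictures.
- **Other things:** the case, tape roll and plank look where they were in the last pictures, and the arm is clear of everything. I did not measure their positions again.

Two checks disagreed along the way:
- **Gripper position:** measured positions right after fast moves were up to about 12 mm off, so I re-read them and corrected before gripping.
- **Drawn outline:** the board outline I drew on the pictures had a turn-order error while the board stood on its side. This led me to turn it by about 1.5° for nothing, which I undid before the final set-down.

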